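Stow the pencil tin in the strut-lidded supply chest

TASK

Put the pencil tin away in the supply chest: first take it off the shut lid and set it aside on the table, then lift the lid past its balance point until its struts swing it fully open and hold it there by themselves, and finally lower the tin gently, flat on the bottom of the chest's free bay, and leave the lid open. Keep the tin level all the time and leave the flask, the jar and the paper tray undisturbed.

Things in the scene. Friction and masses are not known exactly. Their poses are not given: they have to be found in the camera images.
- chest: Fixed plywood supply chest, 212 (x) x 268 (y) x 100 mm high, open top under the lid, walls and floor 6 mm thick; origin at the centre of its underside on the table, +x towards the hinge, -x the front. A 6 mm divider, 60 mm high above the floor, along x at y = 0 makes two bays, each 200 (x) x 125 (y) mm inside, centres at y = +65.5 and -65.5 mm, floor 6 mm above the table. A telescopic gas strut lies on the outside of each flank (out to y = +-157 mm).
- lid (a joint): Angle of the chest's plywood lid in rad: 0 shut, 1.5 fully open at its stop (nearly upright). The lid is 224 (from hinge to front edge) x 276 x 12 mm, its underside at the chest's rim (100 mm), about 0.6 to 0.85 kg. Struts carry part of its weight: below its balance point (0.65 to 1.05 rad, varies) it falls shut, beyond it the struts swing it, damped, to the stop and hold it. Lifting it by the handle takes under 3 N.
- lid_grip (a point): Middle of the lid's handle: a round steel bar, 12 mm thick and 120 mm long, parallel to the hinge, held by a post at each end, its axis 45 mm above the lid's top face and 29 mm in from the front edge. Moves with the lid: 195 mm in front of the hinge and 57 mm above it when shut. Axes as the chest's when shut; y along the bar.
- lid_hinge (a point): Middle of the lid's hinge axis, at the top of the chest's back wall (chest x = 106 mm, z = 100 mm). The hinge axis runs along y.
- tin_center (a point): Centre (half-way up) of the metal pencil tin: a closed flat box 150 (x, long) x 60 (y) x 40 mm (z up), 0.15 to 0.35 kg. It starts lying on the lid, behind the handle, at any yaw. Does not fit beside the carton in one bay.
- carton_center (a point): Centre (half-way up) of a closed cardboard carton, 170 (x) x 95 (y) x 55 mm, 0.5 kg, that fills one of the two bays, left or right; hidden until the lid is open. It stays where it is.
- liner: Cork sheet 180 x 110 x 4 mm lying on the floor of the free bay; origin at the centre of its underside. The tin comes to lie on it.
- mat: Thin black rubber mat, fixed, 130 (x) x 170 (y) x 4 mm, on the table to the left or right of the chest's front; origin at the centre of its underside. A clear place to set things down.
- flask: Bystander: tall dark blue drinking flask, 70 mm diameter, 213 mm high, standing beside the chest's rear half, left or right; origin at the centre of its underside.
- jar: Bystander: jar, 72 mm diameter, 85 mm high, standing beside the chest's rear half on the other side from the flask; origin at the centre of its underside.
- tray: Bystander: folded paper tray, 110 (x) x 150 (y) x 45 mm, with wooden pegs, beside the chest's front half on the other side from the mat; origin at the centre of its underside.
Not all that is in view belongs to the job. Of the things like the part that bears tin_center, leave any that is orange or pink; of the rest the smaller one is meant.

How it is judged:
By the outcome, as a careful person would: the job done as asked, in the order asked, and still so for the second after the job is handed in, with the robot touching nothing.
It also fails if it takes over 72 s, if anything falls off the work surface, if the arm or the gripper's body presses on something with over 40 N, if the wrist force passes 120 N, or if a joint passes its speed limit or range.

ROBOT

A 6-joint arm with a two-finger parallel gripper is mounted at the origin on the work surface. World frame = base frame: x ahead of the robot, y to its left, z up, the work surface at z = 0. Lengths are in m, angles in rad, forces in N, time in s.
With the tool pointing down it reaches from about 0.3 to 0.775 m from the base axis. Payload 14.6 kg.
Tool frame: the origin (TCP) lies midway between the tips of the shut fingers; the grasp point (between the pads) lies ctrl.pinch_z behind it (ctrl.pinch_z is the distance from the TCP to the grasp point, in m); x points along the fingers, z is the direction in which the jaws open and shut, and the axes are right-handed (so a half turn about x gives the same grasp; the last joint's range is limited). The gripper opens to 94 mm and grips with 3 to 60 N. Pads are 16 mm wide; open, the fingers measure 119 mm over their backs; the gripper's body (75 mm by 177 mm) begins 78 mm behind the grasp point.
Start: joints at [1.097, 0.3, 1.521, -0, 1.321, -0.067], TCP at [0.218, 0.505, 0.205] pointing down, gripper open.
Joint ranges: [-3.03, 3.03], [-0.79, 2.21], [0.23, 2.52], [-1.04, 4.18], [0, 3.07], [-2.55, 2.55]. Speed limits (rad/s): [2.22, 2.22, 2.57, 3.14, 3.14, 3.14].

INTERFACE

Orientations are given as a unit quaternion [x, y, z, w].
In Python, from station import ctrl gives the robot as it stands. The module is installed in compiled form; this text tells all that it offers.
- The arm moves only by the tool arm_command, never from a script. Its argument "deltas" is a list of rows, each a list of 7 numbers: the shift along the tool's x, y, z scaled (see below), then the turn, a rotation vector about the tool's x, y, z scaled (see below), then the opening, from -1 (shut) to 1 (fully open). In form: [[x, y, z, wx, wy, wz, hand], ...]. A call has 1 to 5 rows; each row shifts and turns the pose as measured when the row begins, along the tool's axes as they then stand; what a row does not reach is not made up. The controller multiplies each number of a shift by 0.03 m and each number of a turn by 30 degrees. A row lasts 1/12 s, in which the tool goes at most 41.7 mm and 7.16 degrees, less where a joint would pass 70% of its speed; a pose out of reach is approached as far as the arm can. A call with a number of a shift or a turn outside -1 to 1 is refused whole. A call with a gripper value outside its range is refused whole. The fingers move at their own pace and stop on an object; the grip force is fixed at half the most. Time passes only in rows, so rows that do not move let the fingers close. It gives the time, the measured TCP pose, the force and the opening at its end, in the units of the state.
- ctrl.read_state(): the state, without advancing time (a new reading comes with each control period).
- ctrl.read_camera(name): name is "side" or "top" or "wrist"; returns a dict with "image" (400x640x3 uint8, red, green, blue), "range_z" (400x640 float32, m along the optical axis (not along the pixel's ray), 0 where there is no reading), "intrinsics" (3x3 intrinsics, pixels), "extrinsics" (4x4, takes a point from world to camera coordinates). Camera axes: x right, y down, z forward; pixel columns grow to the right and rows downward; lengths in m; the calibration is good to about 2 mm. A picture is of the moment at which its call begins.
- ctrl.hand_in(): hands the job in, once; it reports no verdict.
Trained networks look in a picture, given as the dict that the camera call returned (one of the last four; its "shot" number tells which), for a name from the list of things; names that differ only in an ending like _2 or _b are one class to them, and where a whole thing is asked for, a point or a joint stands for the part that bears it (a point fixed in the world has none). Each returns a list of dicts, best first, with "p" (0 to 1); they miss things now and then, are a little off and sometimes report something else, mostly with a low value. They report only what shows in the picture. A call takes as long as a camera call. They do not tell look-alikes from the thing itself.
- ctrl.search_frame(picture, target): "xyz" ([x, y, z] in m, in world coordinates, good to about 4 mm: the middle of the surface that is visible of it).
- ctrl.outline_of(picture, target): "pixels" (400x640 bool, what is visible of it).
The state is a dict: "time_s": time; "qpos": joint angles; "qvel": joint speeds; "effort": joint torques, N m; "tool_pos": TCP position; "ee_rot": TCP orientation; "force": force on the tool from outside, world axes, zero at the start; "torque": the same for the moment, N m; "finger_gap": opening from 0.0 (shut) to 1.0 (fully open).
Only numpy, scipy, OpenCV 4.12 (cv2) and the standard library are available. Lean on these libraries where they do the work, as an engineer would, in place of code of your own. Each camera call takes 0.05 s, during which the arm holds its last target.

## Working session

There is one attempt and no reset: what is moved stays moved. The work goes in short steps, Python scripts to look and compute and a tool call to move; the robot and the scene stay as the last step left them, time stands still between calls to the robot, and variables do not carry over. Pictures are saved under pics/ and viewed, and the job is handed in when it is done.

Besides the shell and the picture viewer there is one more tool, called after "Emit:" in YAML: its name, and indented under it one key for each argument. arm_command: Moves the arm, as the interface text tells. Its arguments: {"type":"object","properties":{"deltas":{"type":"array"}},"required":["deltas"]}

```bash
mkdir -p pics; ls; cat > h.py <<'E'
import numpy as np, cv2
from station import ctrl
def snap(name,fn=None):
    p=ctrl.read_camera(name)
    if fn: cv2.imwrite('pics/'+fn+'.png',p['image'][:,:,::-1])
    return p
def px2w(p,u,v,z=None):
    K=p['intrinsics'];T=np.linalg.inv(p['extrinsics'])
    d=p['range_z'][int(v),int(u)] if z is None else z
    c=np.array([(u-K[0,2])/K[0,0]*d,(v-K[1,2])/K[1,1]*d,d,1])
    return (T@c)[:3]
def cloud(p,m=None):
    K=p['intrinsics'];T=np.linalg.inv(p['extrinsics'])
    d=p['range_z']; ok=d>0
    if m is not None: ok&=m
    v,u=np.nonzero(ok); d=d[ok]
    c=np.stack([(u-K[0,2])/K[0,0]*d,(v-K[1,2])/K[1,1]*d,d,np.ones_like(d)])
    return (T@c)[:3].T,u,v
def w2px(p,P):
    c=p['extrinsics']@np.append(P,1); c=p['intrinsics']@c[:3]; return c[:2]/c[2]
E
python3 - <<'E'
from h import *
np.set_printoptions(precision=4,suppress=True)
s=ctrl.read_state()
print(s,ctrl.pinch_z)
for n in ['top','side','wrist']:
    p=snap(n,n+'0')
    print(n,p['extrinsics'].round(3).tolist(),p['intrinsics'].round(1).tolist())
    if n=='wrist':continue
    for t in ['chest','lid','lid_grip','lid_hinge','tin_center','mat','flask','jar','tray']:
        print(t,[(np.round(r['xyz'],3).tolist(),round(r['p'],2)) for r in ctrl.search_frame(p,t)])
E
```

```text
pics
{'time_s': 0.0, 'qpos': array([ 1.0974,  0.3005,  1.5216,  0.    ,  1.3207, -0.0666]), 'qvel': array([-0.0008,  0.0013, -0.0017, -0.001 , -0.0011,  0.0012]), 'effort': array([  0.0011, -53.1801, -35.273 ,   0.0709,   0.0244,  -0.0001]), 'tool_pos': array([0.2175, 0.5049, 0.2049]), 'ee_rot': array([-0.3889,  0.591 ,  0.3885,  0.5903]), 'force': array([-0.1228,  0.9727,  0.3951]), 'torque': array([ 0.0499, -0.015 ,  0.0078]), 'finger_gap': 0.996340488299339} 0.0188
top [[0.108, -0.994, -0.001, -0.008], [-0.97, -0.105, -0.219, 0.546], [0.217, 0.025, -0.976, 1.349], [0.0, 0.0, 0.0, 1.0]] [[447.7, 0.0, 322.9], [0.0, 447.7, 201.8], [0.0, 0.0, 1.0]]
chest []
lid [([0.583, 0.055, 0.108], 0.59), ([0.669, 0.293, 0.087], 0.42)]
lid_grip [([0.586, 0.061, 0.112], 0.63)]
lid_hinge [([0.583, 0.053, 0.112], 0.97)]
tin_center [([0.594, 0.533, 0.058], 0.87), ([0.28, -0.297, 0.046], 0.87), ([0.631, 0.032, 0.15], 0.77), ([0.654, -0.463, 0.056], 0.67)]
mat [([0.595, -0.231, 0.005], 0.96)]
flask [([0.723, -0.184, 0.18], 0.84)]
jar [([0.67, 0.292, 0.082], 0.61)]
tray [([0.515, 0.31, 0.006], 0.7), ([0.
[... 220 characters left out ...]
.2], [0.0, 0.0, 1.0]]
chest [([0.59, 0.159, 0.11], 0.75)]
lid [([0.585, 0.104, 0.107], 0.69)]
lid_grip [([0.585, 0.1, 0.11], 0.89)]
lid_hinge [([0.586, 0.158, 0.112], 0.83)]
tin_center [([0.589, 0.563, 0.05], 0.96), ([0.656, -0.439, 0.049], 0.96), ([0.632, 0.056, 0.152], 0.62), ([0.284, -0.276, 0.038], 0.56), ([0.596, -0.29, 0.006], 0.3)]
mat [([0.596, -0.288, 0.006], 0.72), ([0.587, 0.155, 0.114], 0.41)]
flask [([0.742, -0.169, 0.143], 0.8)]
jar [([0.675, 0.323, 0.062], 0.76)]
tray [([0.511, 0.303, 0.016], 0.7)]
wrist [[0.396, 0.918, -0.0, -0.549], [0.893, -0.385, 0.234, -0.025], [0.215, -0.093, -0.972, 0.39], [0.0, 0.0, 0.0, 1.0]] [[321.3, 0.0, 322.0], [0.0, 321.3, 197.3], [0.0, 0.0, 1.0]]
```

View pics/top0.png

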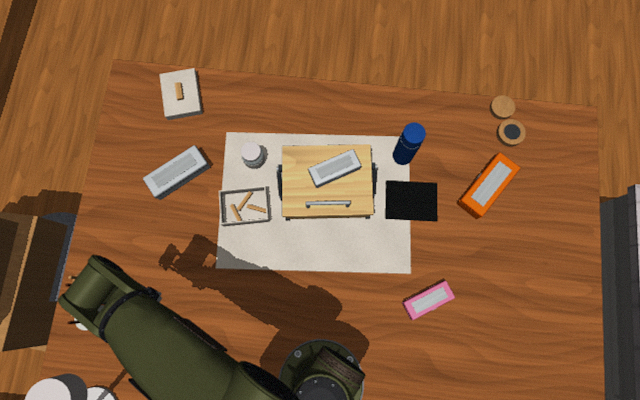

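View pics/side0.png

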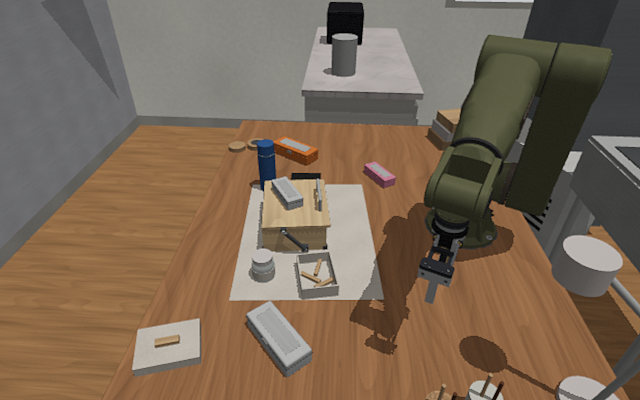

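Tin candidates: grey on the lid (335,168 in top), larger grey on the table (175,172), orange (490,185) and pink (428,300). Orange and pink are excluded. Of the two greys, the smaller one is on the lid, so that is the tin. Next I'll crop in on it and measure.

```bash
cat > m.py <<'E'
from h import *
np.set_printoptions(precision=4,suppress=True)
def rect(P):
    r=cv2.minAreaRect((P[:,:2]*1000).astype(np.float32)); return r
p=snap('top')
cv2.imwrite('pics/crop1.png',cv2.resize(p['image'][120:240,200:460,::-1],None,fx=3,fy=3,interpolation=cv2.INTER_CUBIC))
for t in ['tin_center','lid','lid_grip','mat','flask','jar','tray']:
    for r in ctrl.outline_of(p,t):
        P,u,v=cloud(p,r['pixels'])
        if len(P)<20: continue
        print(t,round(r['p'],2),len(P),'uv',u.mean().round(),v.mean().round(),'xyz',np.median(P,0),'z5/95',np.percentile(P[:,2],[5,95]),'rect',[np.round(x,1) for x in rect(P)])
        if t=='tin_center':
            Q=P[abs(P[:,2]-np.percentile(P[:,2],80))<.006]; print('  top',Q.mean(0),[np.round(x,1) for x in rect(Q)])
P,u,v=cloud(p)
b=(P[:,0]>.4)&(P[:,0]<.8)&(abs(P[:,1]-.06)<.2)
L=P[b&(abs(P[:,2]-.112)<.005)]; print('lid',len(L),[np.round(x,1) for x in rect(L)],cv2.boxPoints(rect(L)).round(1).tolist())
B=P[b&(P[:,2]>.14)&(P[:,0]<.56)]; print('bar',len(B),B.mean(0),np.percentile(B[:,2],[50,95]),[np.round(x,1) for x in rect(B)] if len(B) else 0)
print(ctrl.read_state()['time_s'])
E
python3 m.py
```

```text
tin_center 0.97 1000 uv 427.0 300.0 xyz [ 0.2795 -0.297   0.0409] z5/95 [0.034  0.0459] rect [array([ 280.5, -299.6]), array([ 59.2, 148.4]), np.float64(32.9)]
  top [ 0.2802 -0.2998  0.0417] [array([ 280.6, -300. ]), array([ 58.8, 147.8]), np.float64(32.7)]
tin_center 0.94 1756 uv 176.0 172.0 xyz [0.5927 0.5341 0.0524] z5/95 [0.0161 0.0578] rect [array([605.7, 548.2]), array([107.6, 204. ]), np.float64(40.2)]
  top [0.5971 0.5386 0.0538] [array([597.3, 537.7]), array([ 81.6, 196.6]), np.float64(41.0)]
tin_center 0.86 1068 uv 334.0 168.0 xyz [0.6306 0.0281 0.1523] z5/95 [0.1297 0.1571] rect [array([639.5,  30.9]), array([ 74. , 148.7]), np.float64(29.9)]
  top [0.6337 0.0289 0.1532] [array([634.1,  27.8]), array([ 61.2, 148.7]), np.float64(29.8)]
tin_center 0.8 1994 uv 487.0 185.0 xyz [ 0.6547 -0.4627  0.0578] z5/95 [0.0136 0.0632] rect [array([ 672.9, -481.9]), array([ 97.5, 245.4]), np.float64(55.9)]
  top [ 0.6607 -0.4697  0.059 ] [array([ 662.4, -470.5]), array([ 85.3, 215. ]), np.float64(55.7)]
lid 0.78 5219 uv 325.0 182.0 xyz [0.5837 0.0561 0.1129] z5/95 [0.108  0.1191] rect [a
[... 756 characters left out ...]
array([ 742.7, -192.4]), array([66.7, 68.3]), np.float64(63.4)]
jar 0.64 456 uv 252.0 155.0 xyz [0.6689 0.2919 0.0826] z5/95 [0.027  0.0896] rect [array([674.7, 295. ]), array([63.9, 66.1]), np.float64(89.3)]
tray 0.78 1812 uv 243.0 206.0 xyz [0.5138 0.3094 0.008 ] z5/95 [-0.0001  0.0456] rect [array([516.9, 312. ]), array([129.2, 162.3]), np.float64(13.0)]
lid 4713 [array([604.9,  47.2]), array([225.7, 309.3]), np.float64(7.3)] [[473.29998779296875, 186.1999969482422], [512.7999877929688, -120.5999984741211], [736.5999755859375, -91.80000305175781], [697.0999755859375, 215.0]]
bar 190 [0.5215 0.0356 0.1613] [0.1617 0.1664] [array([522.2,  36.7]), array([ 12.9, 129. ]), np.float64(7.3)]
1.45
```

```bash
cat > go.py <<'E'
# go.py x y z jawdeg [tilt]: remaining move to TCP target, jaw (tool z) heading in world deg (mod 180), tool down
import sys
from h import *
from scipy.spatial.transform import Rotation as R
np.set_printoptions(precision=3,suppress=True)
def plan(x,y,z,jaw,n=None,show=True,sym=None,s=None):
    s=s or ctrl.read_state(); Rc=R.from_quat(s['ee_rot']); p=np.array(s['tool_pos'])
    best=None
    for k in ([0,180] if sym is None else [sym]):
        a=np.radians(jaw+k); zt=np.array([np.cos(a),np.sin(a),0]); xt=np.array([0,0,-1.]); yt=np.cross(zt,xt)
        Rt=R.from_matrix(np.stack([xt,yt,zt],1)); rv=(Rc.inv()*Rt).as_rotvec()
        if best is None or np.linalg.norm(rv)<np.linalg.norm(best[0]): best=(rv,Rt,k)
    rv,Rt,k=best; d=np.array([x,y,z])-p
    N=int(np.ceil(max(np.linalg.norm(d)/.030,np.degrees(np.linalg.norm(rv))/6.5,1))); N=n or N
    print('t',round(s['time_s'],2),'pos',p,'d_world',d,'rot deg',np.degrees(rv),'sym',k,'rows',N)
    for i in range(min(N,25)):
        Ri=Rc*R.from_rotvec(rv*i/N); t=Ri.inv().apply(d/N)/.03
        print('[',','.join('%.2f'%v for v in np.r_[t,np.degrees(rv)/N/30]),']')
    return
if __name__=='__main__':
    a=[float(v) for v in sys.argv[1:5]]; plan(*a,n=int(sys.argv[5]) if len(sys.argv)>5 else None)
E
python3 - <<'E'
from h import *
from scipy.spatial.transform import Rotation as R
s=ctrl.read_state(); print(R.from_quat(s['ee_rot']).as_matrix().round(3))
E
python3 go.py 0.634 0.028 0.23 29.8
```

```text
[[-0.    -0.918  0.396]
 [-0.     0.396  0.918]
 [-1.    -0.    -0.   ]]
t 1.45 pos [0.218 0.505 0.205] d_world [ 0.416 -0.477  0.025] rot deg [36.893 -0.003  0.001] sym 0 rows 22
[ -0.04,-0.87,-0.41,0.06,-0.00,0.00 ]
[ -0.04,-0.88,-0.39,0.06,-0.00,0.00 ]
[ -0.04,-0.89,-0.36,0.06,-0.00,0.00 ]
[ -0.04,-0.90,-0.34,0.06,-0.00,0.00 ]
[ -0.04,-0.91,-0.31,0.06,-0.00,0.00 ]
[ -0.04,-0.92,-0.28,0.06,-0.00,0.00 ]
[ -0.04,-0.92,-0.26,0.06,-0.00,0.00 ]
[ -0.04,-0.93,-0.23,0.06,-0.00,0.00 ]
[ -0.04,-0.94,-0.20,0.06,-0.00,0.00 ]
[ -0.04,-0.94,-0.17,0.06,-0.00,0.00 ]
[ -0.04,-0.95,-0.15,0.06,-0.00,0.00 ]
[ -0.04,-0.95,-0.12,0.06,-0.00,0.00 ]
[ -0.04,-0.96,-0.09,0.06,-0.00,0.00 ]
[ -0.04,-0.96,-0.06,0.06,-0.00,0.00 ]
[ -0.04,-0.96,-0.04,0.06,-0.00,0.00 ]
[ -0.04,-0.96,-0.01,0.06,-0.00,0.00 ]
[ -0.04,-0.96,0.02,0.06,-0.00,0.00 ]
[ -0.04,-0.96,0.05,0.06,-0.00,0.00 ]
[ -0.04,-0.96,0.08,0.06,-0.00,0.00 ]
[ -0.04,-0.95,0.10,0.06,-0.00,0.00 ]
[ -0.04,-0.95,0.13,0.06,-0.00,0.00 ]
[ -0.04,-0.95,0.16,0.06,-0.00,0.00 ]
```

View pics/crop1.png

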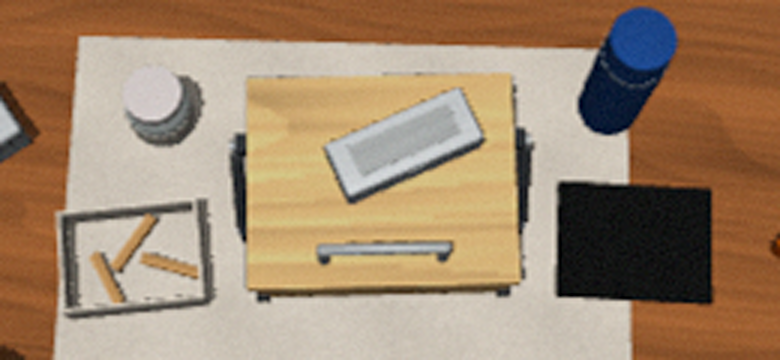

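View pics/wrist0.png

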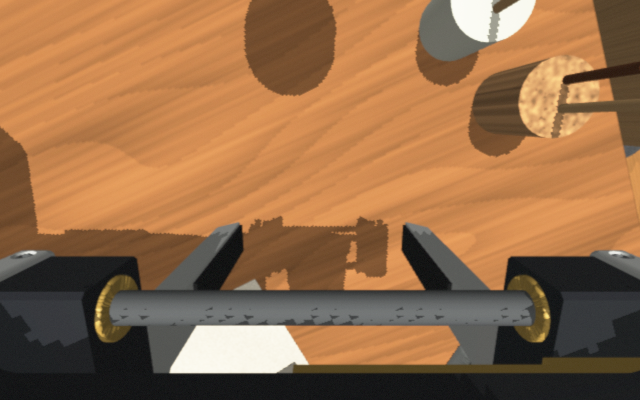

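Crop 1 shows the grey tin (at 405,145) lying behind the handle (385,248) on the lid, with the mat on the right, the tray on the left, the flask at right rear and the jar at left rear. The wrist view shows the jaws opening sideways and nothing below them. Moving towards the tin now.

Emit:
arm_command:
  deltas:
    - [-0.15, -0.87, -0.41, 0.06, 0, 0, 1]
    - [-0.1, -0.88, -0.39, 0.06, 0, 0, 1]
    - [-0.1, -0.89, -0.36, 0.06, 0, 0, 1]
    - [-0.1, -0.9, -0.34, 0.06, 0, 0, 1]
    - [-0.1, -0.91, -0.31, 0.06, 0, 0, 1]

```text
time_s: 1.87
tool_pos: [0.312, 0.3948, 0.2213]
ee_rot: [-0.342, 0.62, 0.342, 0.618]
force: [0.0, 0.3, 0.8]
finger_gap: 1.0
```

Emit:
arm_command:
  deltas:
    - [-0.1, -0.92, -0.28, 0.07, 0, 0, 1]
    - [-0.1, -0.92, -0.26, 0.07, 0, 0, 1]
    - [-0.1, -0.93, -0.23, 0.07, 0, 0, 1]
    - [0, -0.94, -0.2, 0.07, 0, 0, 1]
    - [0, -0.94, -0.17, 0.07, 0, 0, 1]

```text
time_s: 2.28
tool_pos: [0.4075, 0.2782, 0.2321]
ee_rot: [-0.281, 0.649, 0.281, 0.649]
force: [1.4, 0.7, -0.7]
finger_gap: 0.996
```

Emit:
arm_command:
  deltas:
    - [0, -0.95, -0.15, 0.06, 0, 0, 1]
    - [0, -0.95, -0.12, 0.06, 0, 0, 1]
    - [0, -0.96, -0.09, 0.06, 0, 0, 1]
    - [0, -0.96, -0.06, 0.06, 0, 0, 1]
    - [0, -0.96, -0.04, 0.06, 0, 0, 1]

```text
time_s: 2.7
tool_pos: [0.499, 0.1572, 0.2329]
ee_rot: [-0.226, 0.669, 0.226, 0.671]
force: [-0.5, 1.2, -0.6]
finger_gap: 1.002
```

```bash
python3 go.py 0.634 0.028 0.23 29.8; python3 - <<'E'
from h import *
s=ctrl.read_state(); print(s['qpos'].round(3))
snap('wrist','w1')
E
```

```text
t 2.7 pos [0.499 0.157 0.233] d_world [ 0.135 -0.129 -0.003] rot deg [7.518 0.148 0.018] sym 0 rows 7
[ 0.01,-0.88,0.14,0.04,0.00,0.00 ]
[ 0.01,-0.88,0.15,0.04,0.00,0.00 ]
[ 0.01,-0.87,0.17,0.04,0.00,0.00 ]
[ 0.01,-0.87,0.19,0.04,0.00,0.00 ]
[ 0.01,-0.87,0.20,0.04,0.00,0.00 ]
[ 0.01,-0.86,0.22,0.04,0.00,0.00 ]
[ 0.01,-0.86,0.24,0.04,0.00,0.00 ]
[ 2.350e-01  2.180e-01  1.560e+00  1.000e-03  1.362e+00 -4.170e-01]
```

View pics/w1.png

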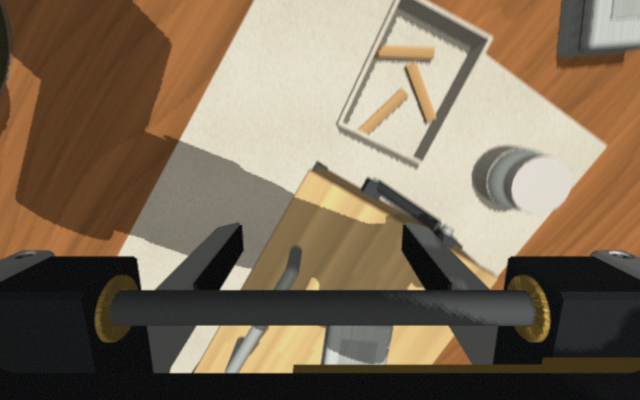

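The wrist view shows the tin just ahead (360,345), with the tray and jar clear of the path. I'll carry on.

Emit:
arm_command:
  deltas:
    - [0, -0.88, 0.14, 0.04, 0, 0, 1]
    - [0, -0.88, 0.15, 0.04, 0, 0, 1]
    - [0, -0.87, 0.17, 0.04, 0, 0, 1]
    - [0, -0.87, 0.19, 0.04, 0, 0, 1]
    - [0, -0.87, 0.2, 0.04, 0, 0, 1]

```text
time_s: 3.17
tool_pos: [0.5993, 0.0563, 0.2335]
ee_rot: [-0.188, 0.68, 0.188, 0.683]
force: [-0.2, 1.0, 0.5]
finger_gap: 0.997
```

Emit:
arm_command:
  deltas:
    - [0, -0.86, 0.22, 0.03, 0, 0, 1]
    - [0, -0.84, 0.24, 0.03, 0, 0, 1]
    - [0.3, 0, 0, 0, 0, 0, 1]

```text
time_s: 3.42
tool_pos: [0.641, 0.0139, 0.2251]
ee_rot: [-0.176, 0.683, 0.175, 0.687]
force: [-0.2, 0.6, 0.3]
finger_gap: 1.0
```

```bash
python3 - <<'E'
from h import *
p=snap('wrist','w2'); q=snap('side')
for n,pp in(('w',p),('s',q)):
  for r in ctrl.outline_of(pp,'tin_center'):
    P,u,v=cloud(pp,r['pixels'])
    if len(P)<30 : continue
    m=np.median(P,0)
    if m[2]<.1: continue
    Q=P[P[:,2]>.145]; print(n,r['p'],len(P),m,Q.mean(0),cv2.minAreaRect((Q[:,:2]*1000).astype(np.float32)))
cv2.imwrite('pics/s2.png',cv2.resize(q['image'][60:300,180:500,::-1],None,fx=2.4,fy=2.4))
E
python3 go.py 0.634 0.028 0.118 29.8
```

```text
w 0.7 13391 [0.63159724 0.03270974 0.15225752] [0.63241989 0.0307929  0.15217904] ((634.60302734375, 25.971511840820312), (61.142486572265625, 149.2955322265625), 30.770479202270508)
s 0.79 678 [0.63177537 0.05259587 0.14745054] [0.63468092 0.03598058 0.14914767] ((637.0457763671875, 30.948951721191406), (59.79244613647461, 152.24588012695312), 30.129077911376953)
t 3.62 pos [0.638 0.018 0.224] d_world [-0.004  0.01  -0.106] rot deg [-0.872  0.151  0.025] sym 0 rows 4
[ 0.89,0.09,0.01,-0.01,0.00,0.00 ]
[ 0.89,0.09,0.01,-0.01,0.00,0.00 ]
[ 0.89,0.09,0.01,-0.01,0.00,0.00 ]
[ 0.89,0.09,0.01,-0.01,0.00,0.00 ]
```

View pics/w2.png

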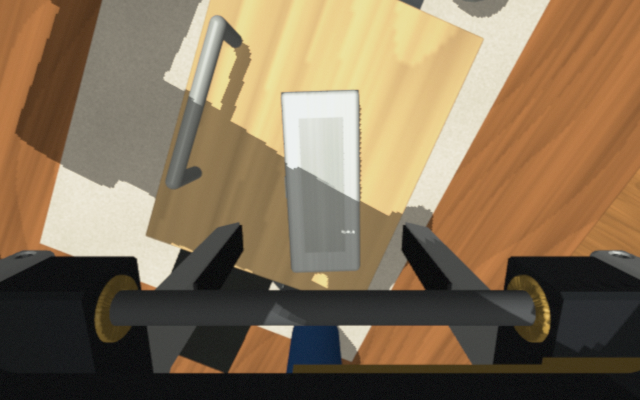

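View pics/s2.png

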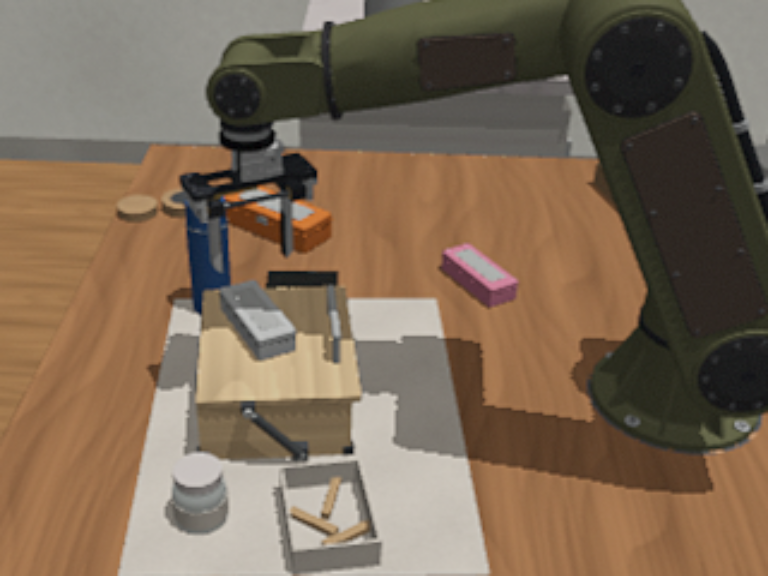

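The wrist view shows the tin centred between the fingers and aligned (about 283-360, 90-272). The side view shows the gripper above it with free space all round. Descending.

Emit:
arm_command:
  deltas:
    - [0.9, 0.1, 0, -0.01, 0, 0, 1]
    - [0.9, 0.1, 0, 0, 0, 0, 1]
    - [0.7, 0.1, 0, 0, 0, 0, 1]
    - [0.6, 0, 0, 0, 0, 0, 1]
    - [0.3, 0, 0, 0, 0, 0, 1]

```text
time_s: 4.03
tool_pos: [0.6334, 0.0312, 0.1258]
ee_rot: [-0.182, 0.679, 0.18, 0.688]
force: [0.7, -0.2, -0.2]
finger_gap: 0.999
```

```bash
python3 go.py 0.6346 0.027 0.119 30.2 1
```

```text
t 4.03 pos [0.633 0.031 0.126] d_world [ 0.001 -0.004 -0.007] rot deg [-0.565  0.679  0.315] sym 0 rows 1
[ 0.23,-0.14,-0.04,-0.02,0.02,0.01 ]
```

Emit:
arm_command:
  deltas:
    - [0.2, -0.12, -0.04, -0.02, 0.02, 0.01, 1]
    - [0, 0, 0, 0, 0, 0, 1]

```text
time_s: 4.2
tool_pos: [0.6332, 0.0288, 0.1192]
ee_rot: [-0.185, 0.683, 0.186, 0.682]
force: [-0.3, -0.4, -0.1]
finger_gap: 0.999
```

```bash
python3 go.py 0.6346 0.027 0.119 30.2 1
```

```text
t 4.2 pos [0.633 0.029 0.119] d_world [ 0.001 -0.002 -0.   ] rot deg [ 0.234 -0.044 -0.055] sym 0 rows 1
[ 0.01,-0.07,0.01,0.01,-0.00,-0.00 ]
```

Emit:
arm_command:
  deltas:
    - [0, 0, 0, 0, 0, 0, -1]
    - [0, 0, 0, 0, 0, 0, -1]
    - [0, 0, 0, 0, 0, 0, -1]
    - [0, 0, 0, 0, 0, 0, -1]
    - [0, 0, 0, 0, 0, 0, -1]

```text
time_s: 4.62
tool_pos: [0.6349, 0.029, 0.1238]
ee_rot: [-0.186, 0.681, 0.185, 0.684]
force: [0.3, -0.3, 0.5]
finger_gap: 0.683
```

Emit:
arm_command:
  deltas:
    - [0, 0, 0, 0, 0, 0, -1]
    - [0, 0, 0, 0, 0, 0, -1]
    - [0, 0, 0, 0, 0, 0, -1]
    - [0, 0, 0, 0, 0, 0, -1]
    - [0, 0, 0, 0, 0, 0, -1]

```text
time_s: 5.03
tool_pos: [0.6349, 0.0289, 0.1241]
ee_rot: [-0.186, 0.681, 0.185, 0.684]
force: [-0.8, 0.8, -0.5]
finger_gap: 0.634
```

```bash
python3 go.py 0.6346 0.027 0.25 30.2 1;python3 -c "
from h import *
snap('wrist','w3'); print(ctrl.read_state()['force'])"
```

```text
t 5.03 pos [0.635 0.029 0.124] d_world [-0.    -0.002  0.126] rot deg [0.248 0.252 0.118] sym 0 rows 1
[ -4.20,-0.06,-0.02,0.01,0.01,0.00 ]
[-0.98372097 -0.59740528 -0.70706827]
```

View pics/w3.png

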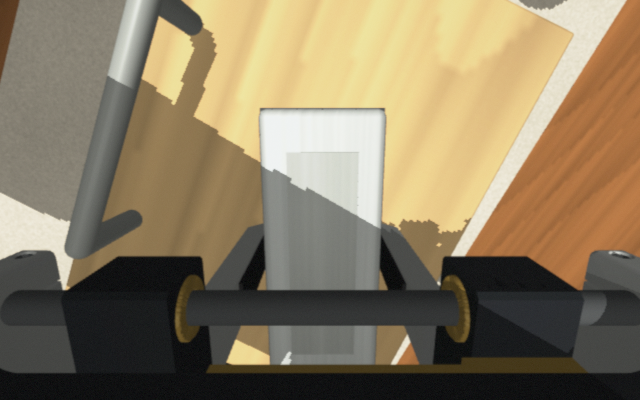

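The opening is 0.634 (60 mm), so the tin is gripped squarely; the wrist view shows it between both pads. Lifting straight up.

Emit:
arm_command:
  deltas:
    - [-0.2, 0, 0, 0, 0, 0, -1]
    - [-0.5, 0, 0, 0, 0, 0, -1]
    - [-0.8, 0, 0, 0.01, 0.01, 0, -1]
    - [-0.8, 0, 0, 0, 0, 0, -1]
    - [-0.8, 0, 0, 0, 0, 0, -1]

```text
time_s: 5.5
tool_pos: [0.632, 0.0289, 0.2148]
ee_rot: [-0.183, 0.687, 0.184, 0.678]
force: [0.6, -0.4, -2.8]
finger_gap: 0.635
```

```bash
python3 go.py 0.575 -0.24 0.27 2.7; python3 -c "
from h import *
p=snap('side');cv2.imwrite('pics/s3.png',cv2.resize(p['image'][60:300,180:500,::-1],None,fx=2.4,fy=2.4)); print(ctrl.read_state()['force'])"
```

```text
t 5.5 pos [0.632 0.029 0.215] d_world [-0.057 -0.269  0.055] rot deg [27.426 -0.727 -0.083] sym 0 rows 10
[ -0.18,-0.68,-0.62,0.09,-0.00,-0.00 ]
[ -0.18,-0.71,-0.58,0.09,-0.00,-0.00 ]
[ -0.18,-0.74,-0.55,0.09,-0.00,-0.00 ]
[ -0.18,-0.76,-0.51,0.09,-0.00,-0.00 ]
[ -0.18,-0.78,-0.48,0.09,-0.00,-0.00 ]
[ -0.18,-0.81,-0.44,0.09,-0.00,-0.00 ]
[ -0.18,-0.83,-0.40,0.09,-0.00,-0.00 ]
[ -0.18,-0.84,-0.36,0.09,-0.00,-0.00 ]
[ -0.18,-0.86,-0.32,0.09,-0.00,-0.00 ]
[ -0.18,-0.87,-0.27,0.09,-0.00,-0.00 ]
[1.40439373 0.34285437 3.37953513]
```

View pics/s3.png

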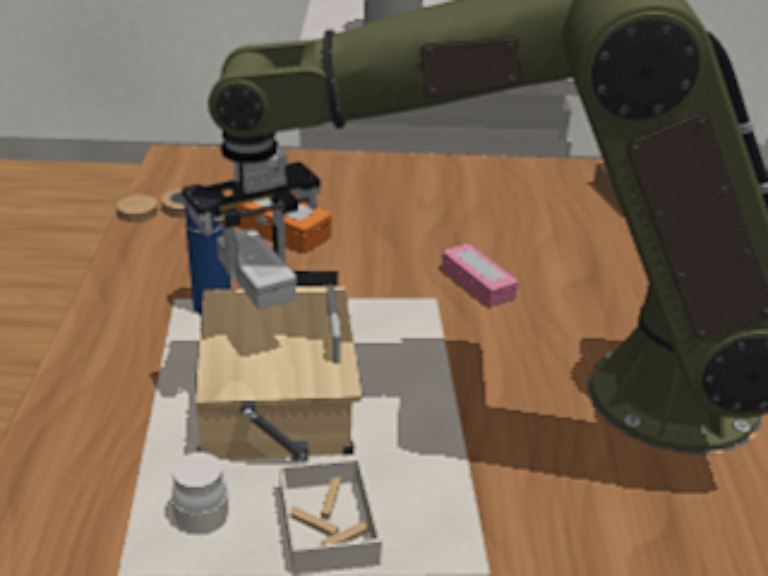

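The side view shows the tin (260,270) lifted clear and level. Swinging over to the mat.

Emit:
arm_command:
  deltas:
    - [-0.5, -0.5, -0.45, 0.07, -0.01, 0, -1]
    - [-0.5, -0.71, -0.58, 0.09, -0.01, 0, -1]
    - [-0.4, -0.74, -0.55, 0.09, 0, 0, -1]
    - [-0.3, -0.76, -0.51, 0.09, 0, 0, -1]
    - [-0.2, -0.78, -0.48, 0.09, 0, 0, -1]

```text
time_s: 5.97
tool_pos: [0.6071, -0.098, 0.2805]
ee_rot: [-0.105, 0.697, 0.107, 0.702]
force: [0.9, -1.2, -1.6]
finger_gap: 0.64
```

Emit:
arm_command:
  deltas:
    - [0, -0.81, -0.44, 0.09, 0, 0, -1]
    - [0, -0.83, -0.4, 0.09, 0, 0, -1]
    - [0, -0.84, -0.36, 0.09, 0, 0, -1]
    - [0, -0.86, -0.32, 0.09, 0, 0, -1]
    - [0, -0.6, -0.2, 0.09, 0, 0, -1]

```text
time_s: 6.38
tool_pos: [0.5786, -0.2319, 0.2817]
ee_rot: [-0.018, 0.704, 0.019, 0.71]
force: [0.5, -0.6, -2.5]
finger_gap: 0.634
```

```bash
python3 go.py 0.575 -0.24 0.04 2.7
```

```text
t 6.38 pos [ 0.579 -0.232  0.282] d_world [-0.004 -0.008 -0.242] rot deg [ 0.287  0.543 -0.103] sym 0 rows 9
[ 0.90,-0.03,-0.02,0.00,0.00,-0.00 ]
[ 0.90,-0.03,-0.02,0.00,0.00,-0.00 ]
[ 0.90,-0.03,-0.02,0.00,0.00,-0.00 ]
[ 0.90,-0.03,-0.02,0.00,0.00,-0.00 ]
[ 0.90,-0.03,-0.02,0.00,0.00,-0.00 ]
[ 0.90,-0.03,-0.02,0.00,0.00,-0.00 ]
[ 0.90,-0.03,-0.02,0.00,0.00,-0.00 ]
[ 0.90,-0.03,-0.02,0.00,0.00,-0.00 ]
[ 0.90,-0.03,-0.02,0.00,0.00,-0.00 ]
```

Emit:
arm_command:
  deltas:
    - [0.4, 0, 0, 0, 0.01, 0, -1]
    - [0.8, -0.05, -0.02, 0, 0.01, 0, -1]
    - [0.9, -0.05, -0.02, 0, 0, 0, -1]
    - [0.9, -0.05, -0.02, 0, 0, 0, -1]
    - [0.9, -0.05, -0.02, 0, 0, 0, -1]

```text
time_s: 6.8
tool_pos: [0.5771, -0.242, 0.1643]
ee_rot: [-0.018, 0.704, 0.015, 0.709]
force: [0.6, 0.1, -3.4]
finger_gap: 0.636
```

Emit:
arm_command:
  deltas:
    - [0.9, 0, 0, 0, 0, 0, -1]
    - [0.9, 0, 0, 0, 0, 0, -1]
    - [0.7, 0, 0, 0, 0, 0, -1]
    - [0.4, 0, 0, 0, 0, 0, -1]
    - [0, 0, 0, 0, 0, 0, -1]

```text
time_s: 7.22
tool_pos: [0.5738, -0.237, 0.0635]
ee_rot: [-0.018, 0.708, 0.02, 0.705]
force: [-0.4, 0.0, -3.4]
finger_gap: 0.634
```

```bash
python3 go.py 0.575 -0.24 0.017 2.7 1; python3 - <<'E'
from h import *
p=snap('side','s4');q=snap('top','t4');print(ctrl.read_state()['force'])
P,u,v=cloud(p); b=(abs(P[:,0]-.575)<.05)&(abs(P[:,1]+.24)<.1)&(P[:,2]<.12)
for r in ctrl.outline_of(p,'tin_center'):
    P,u,v=cloud(p,r['pixels'])
    if len(P)<30: continue
    print(r['p'],np.median(P,0),np.percentile(P[:,2],[1,5,50,95]))
E
```

```text
t 7.22 pos [ 0.574 -0.237  0.063] d_world [ 0.001 -0.003 -0.046] rot deg [ 0.315 -0.23  -0.174] sym 0 rows 1
[ 1.55,-0.11,0.04,0.01,-0.01,-0.01 ]
[ 0.63134935 -0.083964   -2.61207747]
0.92 [ 0.28212704 -0.27606208  0.03288275] [-0.00230454  0.00265717  0.03288275  0.03941678]
0.91 [ 0.57447727 -0.20767518  0.08744343] [0.06641003 0.07309222 0.08744343 0.09165472]
0.66 [ 0.69117275 -0.43874706  0.04551223] [-0.00234754  0.00429351  0.04551223  0.16676338]
0.58 [0.59255958 0.56173331 0.05047401] [0.00062066 0.01096011 0.05047401 0.05377259]
```

View pics/t4.png

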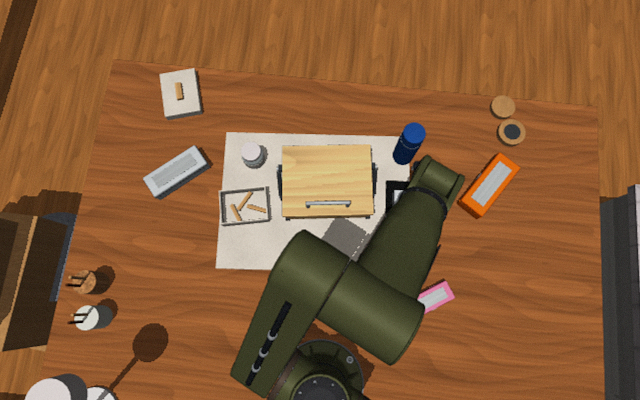

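View pics/s4.png

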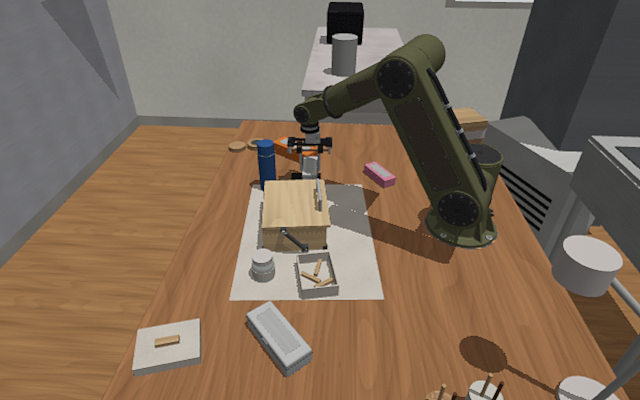

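Top and side views: the gripper is over the mat with the tin's top at z of about 0.09. It is clear of the flask, and the lid is bare. Lowering gently.

Emit:
arm_command:
  deltas:
    - [0.4, 0, 0, 0, 0, 0, -1]
    - [0.45, 0, 0, 0, 0, 0, -1]
    - [0.35, 0, 0, 0, 0, 0, -1]
    - [0.15, 0, 0, 0, 0, 0, -1]
    - [0, 0, 0, 0, 0, 0, -1]

```text
time_s: 7.78
tool_pos: [0.5775, -0.2386, 0.0268]
ee_rot: [-0.02, 0.704, 0.018, 0.709]
force: [-0.3, 0.0, -3.1]
finger_gap: 0.637
```

Emit:
arm_command:
  deltas:
    - [0.1, 0, 0, 0, 0.01, 0, -1]
    - [0.1, 0, 0, 0, 0, 0, -1]
    - [0.05, 0, 0, 0, 0, 0, -1]
    - [0, 0, 0, 0, 0, 0, -1]

```text
time_s: 8.12
tool_pos: [0.5776, -0.2388, 0.0185]
ee_rot: [-0.02, 0.707, 0.018, 0.707]
force: [0.1, -0.0, -3.1]
finger_gap: 0.636
```

```bash
python3 go.py 0.575 -0.24 0.017 2.7 1; python3 -c "
from h import *
s=ctrl.read_state();print(s['force'],s['torque'])"
```

```text
t 8.12 pos [ 0.578 -0.239  0.019] d_world [-0.003 -0.001 -0.002] rot deg [0.321 0.051 0.168] sym 0 rows 1
[ 0.05,-0.03,-0.09,0.01,0.00,0.01 ]
[ 0.0786514  -0.00826976 -3.13757598] [-0.07307122  0.12969537 -0.00883084]
```

Emit:
arm_command:
  deltas:
    - [0.04, 0, 0, 0, 0, 0, -1]
    - [0.04, 0, 0, 0, 0, 0, -1]
    - [0, 0, 0, 0, 0, 0, -1]

```text
time_s: 8.37
tool_pos: [0.5779, -0.239, 0.0165]
ee_rot: [-0.02, 0.706, 0.017, 0.708]
force: [-0.1, 0.1, -2.7]
finger_gap: 0.635
```

Emit:
arm_command:
  deltas:
    - [0.04, 0, 0, 0, 0, 0, -1]
    - [0.04, 0, 0, 0, 0, 0, -1]
    - [0, 0, 0, 0, 0, 0, -1]

```text
time_s: 8.62
tool_pos: [0.5783, -0.2392, 0.0166]
ee_rot: [-0.02, 0.706, 0.017, 0.708]
force: [0.9, 0.5, -2.6]
finger_gap: 0.636
```

Emit:
arm_command:
  deltas:
    - [0.06, 0, 0, 0, 0, 0, -1]
    - [0.06, 0, 0, 0, 0, 0, -1]
    - [0, 0, 0, 0, 0, 0, -1]

```text
time_s: 8.87
tool_pos: [0.5787, -0.2394, 0.0167]
ee_rot: [-0.02, 0.705, 0.017, 0.708]
force: [0.2, -1.4, -3.3]
finger_gap: 0.633
```

```bash
python3 - <<'E'
from h import *
from scipy.spatial.transform import Rotation as R
s=ctrl.read_state();print(s['force'],s['torque'],s['tool_pos'],R.from_quat(s['ee_rot']).as_matrix().round(3))
p=snap('side');
cv2.imwrite('pics/s5.png',cv2.resize(p['image'][110:210,240:380,::-1],None,fx=5,fy=5,interpolation=cv2.INTER_CUBIC))
P,u,v=cloud(p); b=(abs(P[:,0]-.575)<.05)&(abs(P[:,1]+.24)<.1)&(P[:,2]<.12)
for r in ctrl.outline_of(p,'tin_center'):
    P,u,v=cloud(p,r['pixels'])
    if len(P)<30: continue
    print(r['p'],np.median(P,0),np.percentile(P[:,2],[1,5,50,95]))
E
```

```text
[ 0.20070678 -1.3889028  -3.27732535] [-0.05458135  0.06982188  0.03093217] [ 0.57873948 -0.23940853  0.01670376] [[ 0.004 -0.053  0.999]
 [-0.005  0.999  0.053]
 [-1.    -0.005  0.004]]
0.96 [ 0.70446526 -0.47039879  0.05041877] [3.68752846e-05 5.19034861e-03 5.04187658e-02 5.77640757e-02]
0.76 [ 0.28067541 -0.27621193  0.03250743] [-0.0049724   0.0008559   0.03250743  0.03951238]
0.67 [0.59140726 0.56368647 0.05042518] [-1.85162692e-05  1.01612175e-02  5.04251824e-02  5.37745573e-02]
0.57 [ 0.58144267 -0.25053352  0.04116865] [0.00459126 0.03762189 0.04116865 0.04466053]
0.31 [0.67515587 0.32355604 0.05917198] [0.00117158 0.00770647 0.05917198 0.08437805]
```

View pics/s5.png

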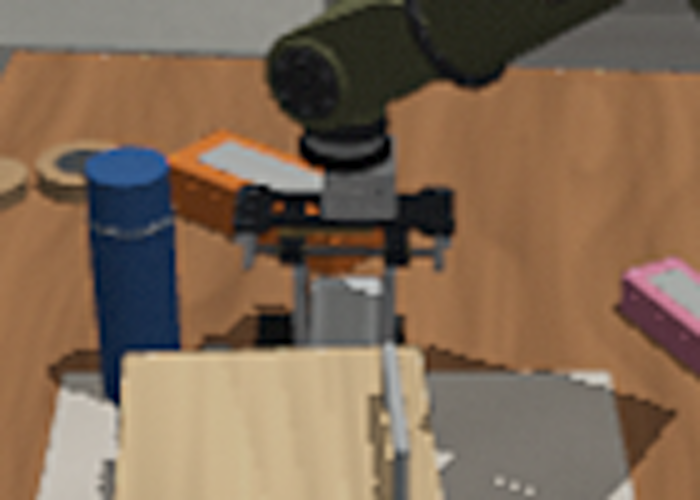

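The tin's top measures 0.041-0.044 and the descent has stopped, so the tin rests on the mat. The gripper stands clear of the flask. Opening.

Emit:
arm_command:
  deltas:
    - [0, 0, 0, 0, 0, 0, 0.5]
    - [0, 0, 0, 0, 0, 0, 1]
    - [0, 0, 0, 0, 0, 0, 1]
    - [0, 0, 0, 0, 0, 0, 1]
    - [0, 0, 0, 0, 0, 0, 1]

```text
time_s: 9.38
tool_pos: [0.5792, -0.2397, 0.0159]
ee_rot: [-0.021, 0.705, 0.017, 0.709]
force: [-0.3, 0.1, 0.3]
finger_gap: 0.954
```

Emit:
arm_command:
  deltas:
    - [-0.2, 0, 0, 0, 0, 0, 1]
    - [-0.5, 0, 0, 0, 0, 0, 1]
    - [-0.9, 0, 0, 0, 0, 0, 1]
    - [-0.9, 0, 0, 0, 0, 0, 1]
    - [-0.9, 0, 0, 0, 0, 0, 1]

```text
time_s: 9.8
tool_pos: [0.576, -0.2379, 0.1163]
ee_rot: [-0.019, 0.709, 0.019, 0.705]
force: [0.1, 0.1, 0.4]
finger_gap: 1.007
```

Emit:
arm_command:
  deltas:
    - [-0.9, 0, 0, 0, 0, 0, 1]
    - [-0.9, 0, 0, 0, 0, 0, 0.5]
    - [-0.9, 0, 0, 0, 0, 0, 0]
    - [-0.9, 0, 0, 0, 0, 0, -0.1]
    - [-0.5, 0, 0, 0, 0, 0, -0.1]

```text
time_s: 10.22
tool_pos: [0.5759, -0.2376, 0.2509]
ee_rot: [-0.02, 0.707, 0.018, 0.707]
force: [0.2, -0.3, -0.4]
finger_gap: 0.749
```

```bash
python3 go.py 0.5222 0.0367 0.23 7.3; python3 - <<'E'
from h import *
p=snap('wrist','w6');
for r in ctrl.outline_of(p,'tin_center'):
    P,u,v=cloud(p,r['pixels'])
    if len(P)<30: continue
    print(r['p'],np.median(P,0),np.percentile(P[:,2],[1,5,50,95]),cv2.minAreaRect((P[:,:2]*1000).astype(np.float32)))
E
```

```text
t 10.22 pos [ 0.576 -0.238  0.251] d_world [-0.054  0.274 -0.021] rot deg [-4.273 -0.037  0.136] sym 0 rows 10
[ 0.07,0.92,-0.13,-0.01,-0.00,0.00 ]
[ 0.07,0.92,-0.12,-0.01,-0.00,0.00 ]
[ 0.07,0.92,-0.12,-0.01,-0.00,0.00 ]
[ 0.07,0.93,-0.11,-0.01,-0.00,0.00 ]
[ 0.07,0.93,-0.10,-0.01,-0.00,0.00 ]
[ 0.07,0.93,-0.10,-0.01,-0.00,0.00 ]
[ 0.07,0.93,-0.09,-0.01,-0.00,0.00 ]
[ 0.07,0.93,-0.08,-0.01,-0.00,0.00 ]
[ 0.07,0.93,-0.08,-0.01,-0.00,0.00 ]
[ 0.07,0.93,-0.07,-0.01,-0.00,0.00 ]
0.97 [ 0.28528534 -0.29274274  0.03985371] [0.00502143 0.01018973 0.03985371 0.04163358] ((274.9602966308594, -307.36712646484375), (94.06722259521484, 157.10919189453125), 40.72909164428711)
0.77 [ 0.64568694 -0.45841884  0.05729095] [0.00772492 0.01970723 0.05729095 0.05895312] ((592.967041015625, -384.7633972167969), (169.2831268310547, 322.8316650390625), 28.586936950683594)
0.64 [ 0.57938461 -0.23718865  0.04434954] [0.00458266 0.04210841 0.04434954 0.04580116] ((580.3890380859375, -250.65252685546875), (68.0369873046875, 165.88670349121094), 3.231297492980957)
```

View pics/w6.png

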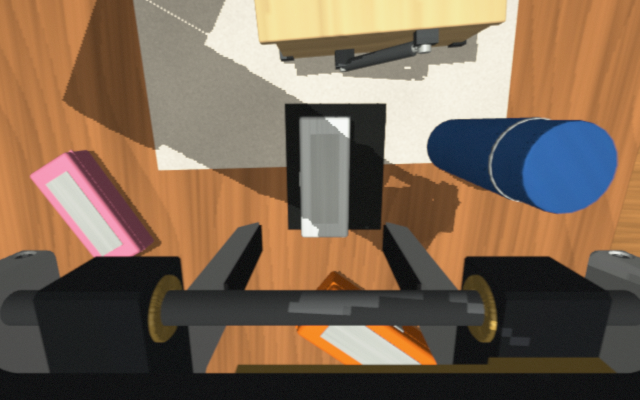

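The wrist view shows the tin (325,178) lying on the mat and the flask untouched. Next I'll move to the handle.

Emit:
arm_command:
  deltas:
    - [0, 0.6, -0.1, 0, 0, 0, -0.15]
    - [0, 0.92, -0.13, -0.02, 0, 0, -0.15]
    - [0, 0.92, -0.12, -0.02, 0, 0, -0.15]
    - [0.05, 0.93, -0.12, -0.02, 0, 0, -0.15]
    - [0.05, 0.93, -0.11, -0.02, 0, 0, -0.15]

```text
time_s: 10.73
tool_pos: [0.548, -0.11, 0.2427]
ee_rot: [-0.032, 0.708, 0.031, 0.705]
force: [-0.3, 0.5, -0.1]
finger_gap: 0.427
```

Emit:
arm_command:
  deltas:
    - [0.05, 0.93, -0.1, -0.02, 0, 0, -0.15]
    - [0.05, 0.93, -0.1, -0.02, 0, 0, -0.15]
    - [0.05, 0.93, -0.09, -0.02, 0, 0, -0.15]
    - [0.05, 0.93, -0.09, -0.01, 0, 0, -0.15]
    - [0, 0.9, -0.08, 0, 0, 0, -0.15]

```text
time_s: 11.15
tool_pos: [0.5143, 0.0328, 0.2311]
ee_rot: [-0.045, 0.709, 0.045, 0.702]
force: [0.2, 0.7, 0.5]
finger_gap: 0.425
```

```bash
python3 go.py 0.5222 0.0367 0.20 7.3 2; python3 - <<'E'
from h import *
p=snap('wrist','w7')
P,u,v=cloud(p); b=(abs(P[:,0]-.522)<.05)&(abs(P[:,1]-.037)<.09)&(P[:,2]>.14)&(P[:,2]<.175)
B=P[b]; print(len(B),B.mean(0),np.percentile(B[:,2],[50,95]),cv2.minAreaRect((B[:,:2]*1000).astype(np.float32)))
B=B[B[:,2]>.158];  print(len(B),np.median(B,0),cv2.minAreaRect((B[:,:2]*1000).astype(np.float32)))
E
```

```text
t 11.15 pos [0.514 0.033 0.231] d_world [ 0.008  0.004 -0.031] rot deg [ 0.027 -0.619  0.011] sym 0 rows 2
[ 0.52,0.05,0.14,0.00,-0.01,0.00 ]
[ 0.52,0.05,0.14,0.00,-0.01,0.00 ]
2259 [0.52129022 0.03919165 0.16181127] [0.16208515 0.16365822] ((522.093994140625, 35.57755661010742), (11.460123062133789, 129.79002380371094), 7.498806476593018)
2241 [0.52117662 0.04080754 0.16211228] ((522.0669555664062, 35.57400131225586), (11.40565013885498, 129.79002380371094), 7.498806476593018)
```

View pics/w7.png

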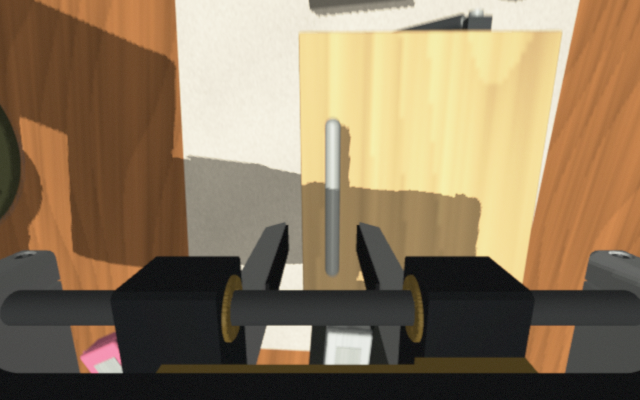

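The wrist view shows the bar (332,120-275) between the fingers and parallel to the pads. It measures (0.522, 0.036), top z 0.163, which matches the description. Descending onto it.

Emit:
arm_command:
  deltas:
    - [0.4, 0.1, 0.13, 0, -0.01, 0, -0.15]
    - [0.7, 0.02, 0.13, 0, 0, 0, -0.15]
    - [0, 0, 0, 0, 0, 0, -0.15]

```text
time_s: 11.45
tool_pos: [0.519, 0.0442, 0.1957]
ee_rot: [-0.047, 0.708, 0.048, 0.703]
force: [0.4, -0.9, -0.6]
finger_gap: 0.428
```

```bash
python3 go.py 0.522 0.036 0.138 7.4 3
```

```text
t 11.45 pos [0.519 0.044 0.196] d_world [ 0.003 -0.008 -0.058] rot deg [ 0.292 -0.391 -0.07 ] sym 0 rows 3
[ 0.64,-0.10,0.03,0.00,-0.00,-0.00 ]
[ 0.64,-0.10,0.02,0.00,-0.00,-0.00 ]
[ 0.64,-0.10,0.02,0.00,-0.00,-0.00 ]
```

Emit:
arm_command:
  deltas:
    - [0.5, -0.1, 0.03, 0, -0.01, 0, -0.15]
    - [0.6, -0.1, 0.03, 0, 0, 0, -0.15]
    - [0.5, -0.05, 0.02, 0, 0, 0, -0.15]
    - [0.25, 0, 0, 0, 0, 0, -0.15]
    - [0, 0, 0, 0, 0, 0, -0.15]

```text
time_s: 11.87
tool_pos: [0.5212, 0.0363, 0.1385]
ee_rot: [-0.047, 0.707, 0.048, 0.704]
force: [-0.6, -0.9, -0.3]
finger_gap: 0.425
```

```bash
python3 go.py 0.522 0.036 0.138 7.4 1
```

```text
t 11.87 pos [0.521 0.036 0.139] d_world [ 0.001 -0.    -0.001] rot deg [ 0.279 -0.239 -0.089] sym 0 rows 1
[ 0.02,-0.01,0.03,0.01,-0.01,-0.00 ]
```

Emit:
arm_command:
  deltas:
    - [0, 0, 0.02, 0, 0, 0, -1]
    - [0, 0, 0, 0, 0, 0, -1]
    - [0, 0, 0, 0, 0, 0, -1]
    - [0, 0, 0, 0, 0, 0, -1]
    - [0, 0, 0, 0, 0, 0, -1]

```text
time_s: 12.28
tool_pos: [0.5215, 0.036, 0.1414]
ee_rot: [-0.047, 0.707, 0.048, 0.704]
force: [2.9, -1.4, -1.6]
finger_gap: 0.118
```

```bash
cat > arc.py <<'E'
# lid arc: bar position for angle; current angle estimate from TCP
import sys
from h import *
from scipy.spatial.transform import Rotation as R
np.set_printoptions(precision=3,suppress=True)
yaw=np.radians(7.4); ex=np.array([np.cos(yaw),np.sin(yaw),0]); ez=np.array([0,0,1.])
H=np.array([.522,.036,.1])+.195*ex
def bar(t): return H+ex*(-.195*np.cos(t)+.057*np.sin(t))+ez*(.195*np.sin(t)+.057*np.cos(t))
s=ctrl.read_state(); p=np.array(s['tool_pos']); Rc=R.from_quat(s['ee_rot'])
g=p+Rc.apply([-.0188,0,0])
r=g-H; a=np.arctan2(r[2],-(r@ex))-np.arctan2(.057,.195)
print('t',s['time_s'],'grasp',g,'r err mm',(np.hypot(r[2],r@ex)-np.hypot(.195,.057))*1e3,'angle',a,'force',s['force'],'gap',s['finger_gap'],'q',s['qpos'].round(2))
step=float(sys.argv[1]); n=int(sys.argv[2]) if len(sys.argv)>2 else 5
Rt=R.from_matrix(np.stack([-ez,np.cross(ex,-ez),ex],1)); rv=(Rc.inv()*Rt).as_rotvec(degrees=True); print('rot err',rv)
q=g
for i in range(1,n+1):
    b=bar(a+step*i); d=Rc.inv().apply(b-q)/.03; q=b
    print('%.2f'%(a+step*i),d)
E
python3 arc.py 0.06
```

```text
t 12.2833 grasp [0.522 0.036 0.16 ] r err mm 1.3483555082167142 angle 0.014659143630132099 force [ 2.886 -1.38  -1.642] gap 0.11818357289921545 q [-0.    0.31  1.67  0.    1.17 -0.14]
rot err [ 0.259 -0.281 -0.072]
0.07 [-0.372 -0.003  0.172]
0.13 [-0.377 -0.     0.152]
0.19 [-0.367 -0.     0.175]
0.25 [-0.356 -0.     0.196]
0.31 [-0.343 -0.001  0.217]
```

The fingers stopped on the bar (0.118, about 11-12 mm). Lifting along the hinge arc with the tool pointing down.

Emit:
arm_command:
  deltas:
    - [-0.15, 0, 0.05, 0, 0, 0, -1]
    - [-0.3, 0, 0.1, 0, 0, 0, -1]
    - [-0.3, 0, 0.13, 0, 0, 0, -1]
    - [-0.3, 0, 0.14, 0, 0, 0, -1]
    - [-0.3, 0, 0.15, 0, 0, 0, -1]

```text
time_s: 12.7
tool_pos: [0.5386, 0.0382, 0.1843]
ee_rot: [-0.047, 0.708, 0.047, 0.703]
force: [8.0, 0.1, -8.5]
finger_gap: 0.119
```

```bash
python3 arc.py 0.05
```

```text
t 12.7 grasp [0.539 0.038 0.203] r err mm 2.6235612263521837 angle 0.24040923148782545 force [ 7.959  0.097 -8.473] gap 0.11912682543133468 q [ 0.    0.3   1.57  0.    1.28 -0.13]
rot err [ 0.254 -0.475 -0.066]
0.29 [-0.247 -0.002  0.251]
0.34 [-0.281 -0.001  0.189]
0.39 [-0.271 -0.001  0.203]
0.44 [-0.261 -0.001  0.216]
0.49 [-0.25  -0.001  0.229]
```

Emit:
arm_command:
  deltas:
    - [-0.25, 0, 0.24, 0, -0.01, 0, -1]
    - [-0.27, 0, 0.2, 0, 0, 0, -1]
    - [-0.27, 0, 0.21, 0, 0, 0, -1]
    - [-0.26, 0, 0.22, 0, 0, 0, -1]
    - [-0.25, 0, 0.24, 0, 0, 0, -1]

```text
time_s: 13.12
tool_pos: [0.5711, 0.0425, 0.2296]
ee_rot: [-0.047, 0.709, 0.047, 0.702]
force: [2.0, -0.8, -7.1]
finger_gap: 0.119
```

```bash
python3 arc.py 0.05
```

```text
t 13.1167 grasp [0.571 0.042 0.248] r err mm 4.549661125839016 angle 0.5116439272033766 force [ 1.953 -0.819 -7.125] gap 0.1192653016188707 q [ 0.01  0.34  1.41 -0.    1.4  -0.12]
rot err [ 0.249 -0.606 -0.04 ]
0.56 [-0.126 -0.005  0.353]
0.61 [-0.221 -0.001  0.257]
0.66 [-0.208 -0.001  0.267]
0.71 [-0.194 -0.001  0.277]
0.76 [-0.18  -0.001  0.287]
```

Emit:
arm_command:
  deltas:
    - [-0.19, 0, 0.3, 0, -0.01, 0, -1]
    - [-0.21, 0, 0.26, 0, -0.01, 0, -1]
    - [-0.2, 0, 0.27, 0, 0, 0, -1]
    - [-0.18, 0, 0.28, 0, 0, 0, -1]
    - [-0.17, 0, 0.3, 0, 0, 0, -1]

```text
time_s: 13.53
tool_pos: [0.6144, 0.048, 0.2646]
ee_rot: [-0.047, 0.706, 0.047, 0.705]
force: [1.5, -0.8, -6.8]
finger_gap: 0.118
```

```bash
python3 arc.py 0.05; python3 -c "
from h import *
p=snap('side');cv2.imwrite('pics/s8.png',cv2.resize(p['image'][60:300,180:500,::-1],None,fx=2.4,fy=2.4))"
```

```text
t 13.5333 grasp [0.614 0.048 0.283] r err mm 6.612768696871941 angle 0.7798459328573383 force [ 1.544 -0.842 -6.79 ] gap 0.11847666901181497 q [ 0.02  0.42  1.23 -0.    1.5  -0.11]
rot err [ 0.233 -0.099  0.021]
0.83 [ 0.035 -0.003  0.407]
0.88 [-0.142 -0.001  0.307]
0.93 [-0.127 -0.001  0.314]
0.98 [-0.111 -0.001  0.32 ]
1.03 [-0.095 -0.001  0.325]
```

View pics/s8.png

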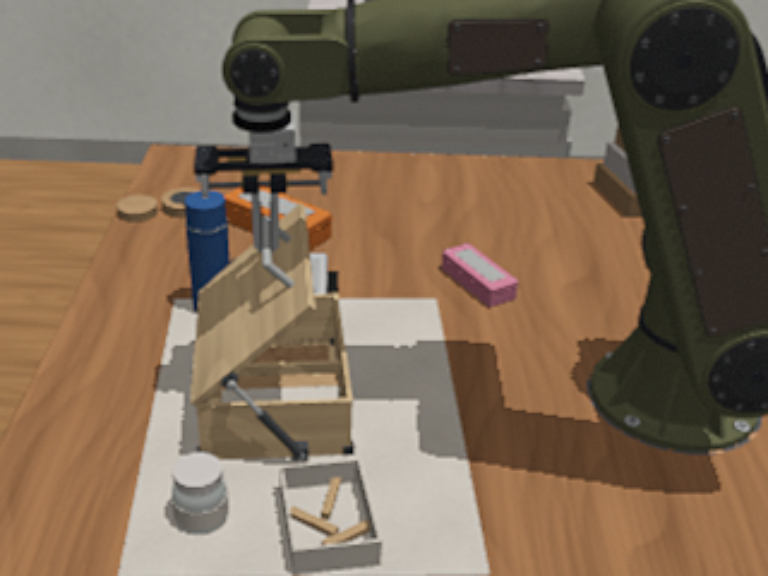

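The side view shows the lid at roughly 0.75 rad, the bar held and everything clear. Continuing along the arc.

Emit:
arm_command:
  deltas:
    - [-0.12, 0, 0.33, 0, 0, 0, -1]
    - [-0.13, 0, 0.31, 0, 0, 0, -1]
    - [-0.12, 0, 0.32, 0, 0, 0, -1]
    - [-0.1, 0, 0.33, 0, 0, 0, -1]
    - [-0.08, 0, 0.33, 0, 0, 0, -1]

```text
time_s: 14.0
tool_pos: [0.6646, 0.0546, 0.2868]
ee_rot: [-0.047, 0.706, 0.046, 0.705]
force: [-0.3, -0.8, -1.7]
finger_gap: 0.119
```

```bash
python3 arc.py 0.05
```

```text
t 14.0 grasp [0.665 0.055 0.306] r err mm 8.727582366061304 angle 1.042536407886101 force [-0.337 -0.757 -1.692] gap 0.11875043870120064 q [ 0.03  0.54  1.   -0.    1.6  -0.11]
rot err [ 0.212 -0.088  0.071]
1.09 [ 0.208 -0.003  0.401]
1.14 [-0.057 -0.001  0.334]
1.19 [-0.041 -0.001  0.336]
1.24 [-0.024 -0.001  0.338]
1.29 [-0.007 -0.001  0.338]
```

Emit:
arm_command:
  deltas:
    - [0, 0, 0.34, 0, 0, 0, -1]
    - [-0.03, 0, 0.34, 0, 0, 0, -1]
    - [-0.03, 0, 0.34, 0, 0, 0, -1]
    - [-0.02, 0, 0.34, 0, 0, 0, -1]
    - [0, 0, 0.34, 0, 0, 0, -1]

```text
time_s: 14.42
tool_pos: [0.7168, 0.0613, 0.2941]
ee_rot: [-0.048, 0.706, 0.046, 0.705]
force: [-0.3, -1.5, -3.8]
finger_gap: 0.117
```

```bash
python3 arc.py 0.05; python3 -c "
from h import *
p=snap('side');cv2.imwrite('pics/s9.png',cv2.resize(p['image'][60:300,180:500,::-1],None,fx=2.4,fy=2.4))"
```

```text
t 14.4167 grasp [0.717 0.061 0.313] r err mm 9.769004374186235 angle 1.2930671507607787 force [-0.327 -1.471 -3.84 ] gap 0.11678884932681549 q [ 0.04  0.69  0.75 -0.    1.7  -0.1 ]
rot err [ 0.184 -0.071  0.125]
1.34 [ 0.336 -0.001  0.337]
1.39 [ 0.027 -0.001  0.337]
1.44 [ 0.044 -0.001  0.336]
1.49 [ 0.061 -0.001  0.333]
1.54 [ 0.077 -0.001  0.33 ]
```

View pics/s9.png

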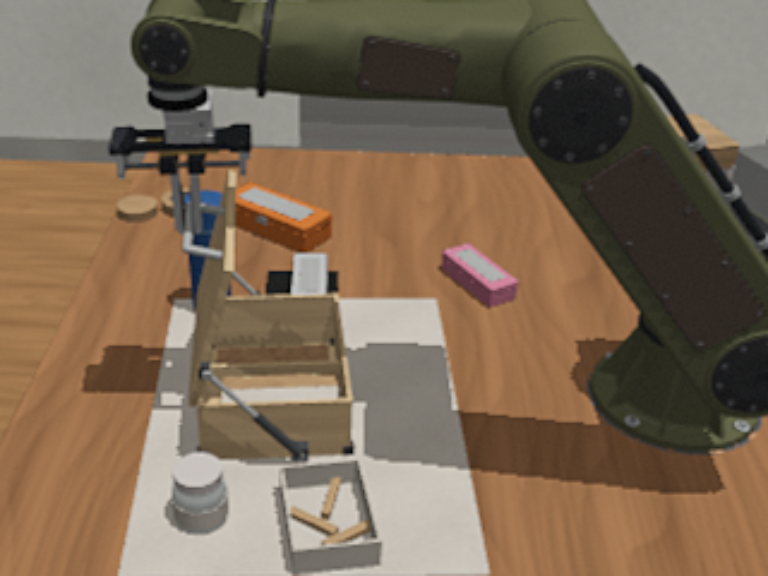

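Emit:
arm_command:
  deltas:
    - [0.05, 0, 0.33, 0, 0, 0, -1]
    - [0.04, 0, 0.33, 0, 0, 0, -1]
    - [0.04, 0, 0.2, 0, 0, 0, -1]
    - [0, 0, 0, 0, 0, 0, -1]

```text
time_s: 14.8
tool_pos: [0.7442, 0.0645, 0.292]
ee_rot: [-0.048, 0.705, 0.046, 0.706]
force: [2.5, -0.1, -3.9]
finger_gap: 0.119
```

```bash
python3 arc.py 0.02 1; python3 -c "
from h import *
p=snap('side');cv2.imwrite('pics/s10.png',cv2.resize(p['image'][60:300,180:500,::-1],None,fx=2.4,fy=2.4))"
```

```text
t 14.8 grasp [0.744 0.065 0.311] r err mm 9.593054662020123 angle 1.4232156346264637 force [ 2.52  -0.065 -3.88 ] gap 0.11941656009351273 q [ 0.04  0.78  0.61 -0.    1.75 -0.09]
rot err [0.16  0.031 0.169]
1.44 [0.337 0.01  0.09 ]
```

View pics/s10.png

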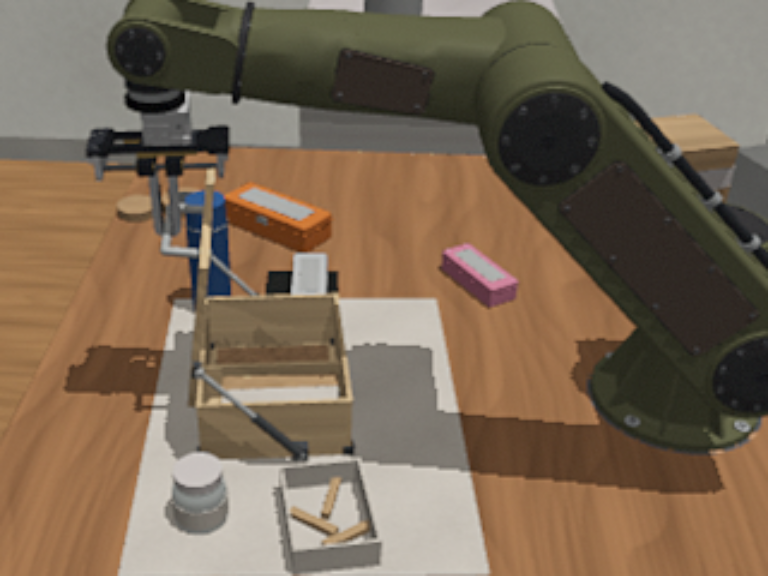

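The side view shows the lid nearly upright (about 1.42 rad). I'll open the fingers partly so they don't touch the lid, then let go and lift.

Emit:
arm_command:
  deltas:
    - [0, 0, 0, 0, 0, 0, -0.3]
    - [0, 0, 0, 0, 0, 0, -0.25]
    - [0, 0, 0, 0, 0, 0, -0.25]
    - [-0.4, 0, 0, 0, 0, 0, -0.25]
    - [-0.9, 0, 0, 0, 0, 0, -0.25]

```text
time_s: 15.27
tool_pos: [0.7416, 0.065, 0.3291]
ee_rot: [-0.048, 0.707, 0.046, 0.704]
force: [-0.2, -0.6, 0.2]
finger_gap: 0.371
```

Emit:
arm_command:
  deltas:
    - [-0.9, 0, -0.3, 0, 0, 0, -0.25]
    - [-0.9, 0, -0.6, 0, 0, 0, -0.2]
    - [-0.5, 0, -0.9, 0, 0, 0, 0]
    - [-0.2, 0, -0.9, 0, 0, 0, 0.2]
    - [0, 0, -0.9, 0, 0, 0, 0.5]

```text
time_s: 15.68
tool_pos: [0.6317, 0.0511, 0.4115]
ee_rot: [-0.048, 0.706, 0.047, 0.705]
force: [1.3, 0.2, 1.4]
finger_gap: 0.576
```

```bash
python3 -c "
from h import *
p=snap('side');cv2.imwrite('pics/s11.png',cv2.resize(p['image'][60:300,180:500,::-1],None,fx=2.4,fy=2.4))
s=ctrl.read_state();print(s['time_s'],s['qpos'],s['force'])
snap('wrist','w11')"
```

```text
15.7333 [ 2.32578294e-02  4.56940712e-01  8.43363314e-01 -1.82621249e-03
  1.84477934e+00 -1.10927488e-01] [-1.25099257  0.43467127  2.37514129]
```

View pics/s11.png

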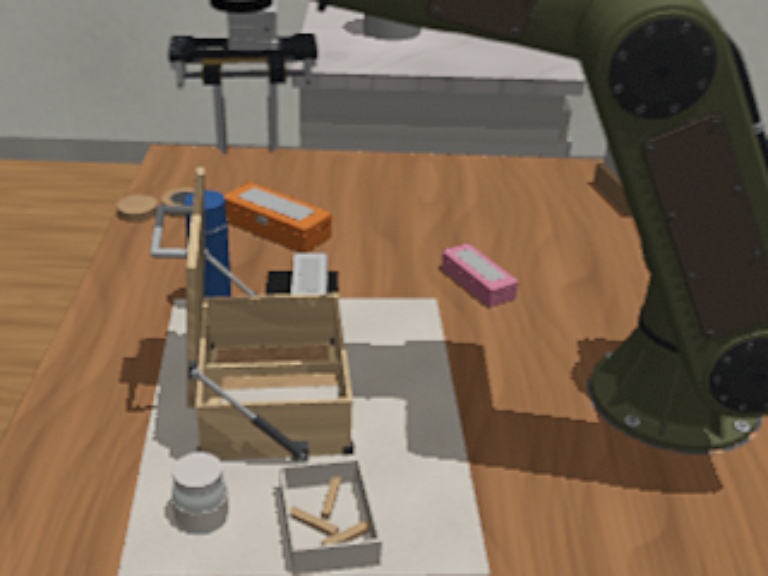

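View pics/w11.png

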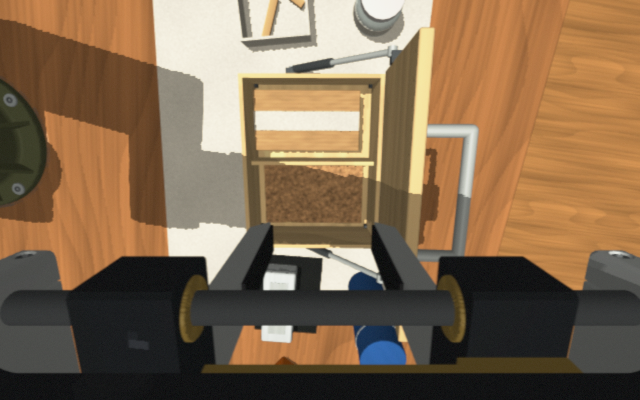

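Side and wrist views: with the gripper away, the lid stands open by itself. The +y bay holds the carton (310,118 in the wrist view) and the -y bay shows the cork liner (315,195), so the -y bay is free. I'll measure the bay, the struts and the tin.

```bash
cat > ch.py <<'E'
from h import *
np.set_printoptions(precision=3,suppress=True)
p=snap('wrist'); 
for t in ['liner','carton_center','lid','tin_center','lid_hinge']:
    print(t,[(np.round(r['xyz'],3).tolist(),round(r['p'],2)) for r in ctrl.search_frame(p,t)])
yaw=np.radians(7.4); ex=np.array([np.cos(yaw),np.sin(yaw),0]); ey=np.array([-ex[1],ex[0],0])
C=np.array([.522,.036,0])+.089*ex; print('chest',C)
def loc(P): return np.stack([(P-C)@ex,(P-C)@ey,P[:,2]],1)
for n,pp in (('w',p),('t',snap('top'))):
    L=loc(cloud(pp)[0])
    rim=L[(abs(L[:,2]-.1)<.004)&(abs(L[:,0])<.13)&(abs(L[:,1])<.15)]
    fr=rim[(rim[:,0]<-.08)&(abs(rim[:,1])<.11)]; lf=rim[(rim[:,1]>.1)&(abs(rim[:,0])<.08)]; rt=rim[(rim[:,1]<-.1)&(abs(rim[:,0])<.08)]
    print(n,'front x',len(fr),np.median(fr[:,0]),'left y',np.median(lf[:,1]),'right y',len(rt),np.median(rt[:,1]))
    if len(fr)>20: print(' front slope deg',np.degrees(np.polyfit(fr[:,1],fr[:,0],1)[0]))
    dv=L[(abs(L[:,2]-.066)<.004)&(abs(L[:,1])<.012)&(abs(L[:,0])<.09)]; print(' divider',len(dv),np.median(dv,0) if len(dv) else 0, np.degrees(np.polyfit(dv[:,0],dv[:,1],1)[0]) if len(dv)>20 else 0)
    for s in (1,-1):
        b=L[(abs(L[:,1]-s*.0655)<.04)&(abs(L[:,0])<.08)]; print(' bay',s,len(b),np.percentile(b[:,2],[10,50,90]))
        st=L[(L[:,1]*s>.143)&(L[:,1]*s<.165)&(abs(L[:,0])<.12)&(L[:,2]>.02)]
        for x0 in np.arange(-.1,.11,.03):
            q=st[abs(st[:,0]-x0)<.015]
            if len(q)>3: print('  strut',s,round(x0,2),len(q),'zmax',q[:,2].max().round(3),'|y|max',abs(q[:,1]).max().round(3))
    cut=L[(L[:,2]>.004)&(L[:,2]<.02)&(L[:,1]<-.01)&(L[:,1]>-.125)&(abs(L[:,0])<.1)]; print(' cork', len(cut), np.percentile(cut,[2,50,98],axis=0).tolist() if len(cut) else 0)
    for r in ctrl.outline_of(pp,'tin_center'):
        P=cloud(pp,r['pixels'])[0]
        m=np.median(P,0)
        if abs(m[0]-.578)<.05 and abs(m[1]+.24)<.06:
            Q=P[abs(P[:,2]-.044)<.006]; print(' tin',r['p'],m,cv2.minAreaRect((Q[:,:2]*1000).astype(np.float32)))
print(ctrl.read_state()['time_s'])
E
python3 ch.py
```

```text
liner [([0.616, -0.017, 0.01], 0.88), ([0.703, 0.102, 0.303], 0.57)]
carton_center [([0.59, 0.113, 0.059], 0.64), ([0.694, 0.083, 0.101], 0.33)]
lid [([0.704, 0.11, 0.3], 0.57)]
tin_center [([0.583, -0.196, 0.046], 0.92), ([0.597, -0.385, 0.017], 0.59)]
lid_hinge [([0.693, 0.083, 0.103], 0.7)]
chest [0.61  0.047 0.   ]
w front x 631 -0.10233192865745254 left y 0.12958596017249274 right y 398 -0.13189414694928686
 front slope deg -0.05827521965701571
 divider 426 [-0.003 -0.001  0.066] -0.12737555744462384
 bay 1 32270 [0.062 0.526 0.533]
  strut 1 -0.04 79 zmax 0.04 |y|max 0.154
  strut 1 -0.01 141 zmax 0.073 |y|max 0.155
  strut 1 0.02 162 zmax 0.103 |y|max 0.155
  strut 1 0.05 150 zmax 0.134 |y|max 0.152
  strut 1 0.08 189 zmax 0.17 |y|max 0.153
  strut 1 0.11 117 zmax 0.183 |y|max 0.155
 bay -1 3617 [0.009 0.01  0.012]
  strut -1 -0.01 24 zmax 0.072 |y|max 0.158
  strut -1 0.02 135 zmax 0.102 |y|max 0.158
  strut -1 0.05 111 zmax 0.135 |y|max 0.155
  strut -1 0.08 135 zmax 0.168 |y|max 0.155
  strut -1 0.11 68 zmax 0.182 |y|max 0.157
 cork 6341 [[-0.09830726886249852, -0.121444908
[... 646 characters left out ...]
x 0.154
  strut 1 0.11 23 zmax 0.185 |y|max 0.154
 bay -1 1259 [0.011 0.702 0.717]
  strut -1 -0.04 26 zmax 0.041 |y|max 0.154
  strut -1 -0.01 47 zmax 0.075 |y|max 0.156
  strut -1 0.02 49 zmax 0.106 |y|max 0.156
  strut -1 0.05 32 zmax 0.143 |y|max 0.152
  strut -1 0.08 35 zmax 0.169 |y|max 0.153
  strut -1 0.11 23 zmax 0.187 |y|max 0.153
 cork 559 [[-0.07712706117956766, -0.12448080067288816, 0.004443686035763275], [0.006968162311542417, -0.10614058354040763, 0.010627996479085189], [0.0955986851378966, -0.08907905664421756, 0.016818986943314542]]
 tin 0.79 [ 0.576 -0.238  0.044] ((579.4278564453125, -239.57321166992188), (60.75428771972656, 149.92352294921875), 3.1094014644622803)
16.2333
```

The chest frame checks out: front, sides and divider all within 2 mm. The free -y bay has cork at z 0.010, and the struts are below z 0.11 for chest x < 0.03. The tin is at (0.5795, -0.240), yaw 3.1°, level. Going back to it.

```bash
python3 go.py 0.5795 -0.240 0.20 3.1
```

```text
t 16.23 pos [0.634 0.051 0.409] d_world [-0.054 -0.291 -0.209] rot deg [ 4.551 -0.286  0.079] sym 0 rows 13
[ 0.54,-0.72,-0.23,0.01,-0.00,0.00 ]
[ 0.54,-0.72,-0.23,0.01,-0.00,0.00 ]
[ 0.54,-0.72,-0.23,0.01,-0.00,0.00 ]
[ 0.54,-0.73,-0.22,0.01,-0.00,0.00 ]
[ 0.54,-0.73,-0.22,0.01,-0.00,0.00 ]
[ 0.54,-0.73,-0.21,0.01,-0.00,0.00 ]
[ 0.54,-0.73,-0.21,0.01,-0.00,0.00 ]
[ 0.54,-0.73,-0.21,0.01,-0.00,0.00 ]
[ 0.54,-0.73,-0.20,0.01,-0.00,0.00 ]
[ 0.54,-0.73,-0.20,0.01,-0.00,0.00 ]
[ 0.54,-0.73,-0.19,0.01,-0.00,0.00 ]
[ 0.54,-0.74,-0.19,0.01,-0.00,0.00 ]
[ 0.54,-0.74,-0.18,0.01,-0.00,0.00 ]
```

Emit:
arm_command:
  deltas:
    - [0.2, -0.6, -0.3, 0.01, 0, 0, 1]
    - [0.3, -0.9, -0.32, 0.01, 0, 0, 1]
    - [0.3, -0.9, -0.3, 0.01, 0, 0, 1]
    - [0.3, -0.9, -0.28, 0.01, 0, 0, 1]
    - [0.3, -0.9, -0.26, 0.01, 0, 0, 1]

```text
time_s: 16.65
tool_pos: [0.6072, -0.0786, 0.3649]
ee_rot: [-0.041, 0.707, 0.04, 0.705]
force: [1.2, -0.1, 0.5]
finger_gap: 0.995
```

Emit:
arm_command:
  deltas:
    - [0.5, -0.9, -0.2, 0.02, 0, 0, 1]
    - [0.8, -0.9, -0.16, 0.02, 0, 0, 1]
    - [0.9, -0.9, -0.1, 0.02, 0, 0, 1]
    - [0.9, -0.8, 0, 0.02, 0, 0, 1]
    - [0.9, -0.5, 0, 0.02, 0, 0, 1]

```text
time_s: 17.07
tool_pos: [0.6048, -0.2084, 0.2443]
ee_rot: [-0.022, 0.706, 0.019, 0.708]
force: [0.2, -1.2, 1.1]
finger_gap: 1.0
```

```bash
python3 go.py 0.5795 -0.240 0.09 3.1
```

```text
t 17.07 pos [ 0.605 -0.208  0.244] d_world [-0.025 -0.032 -0.154] rot deg [0.26  0.185 0.221] sym 0 rows 6
[ 0.86,-0.16,-0.15,0.00,0.00,0.00 ]
[ 0.86,-0.16,-0.15,0.00,0.00,0.00 ]
[ 0.86,-0.17,-0.15,0.00,0.00,0.00 ]
[ 0.86,-0.17,-0.15,0.00,0.00,0.00 ]
[ 0.86,-0.17,-0.15,0.00,0.00,0.00 ]
[ 0.86,-0.17,-0.15,0.00,0.00,0.00 ]
```

Emit:
arm_command:
  deltas:
    - [0, -0.4, -0.45, 0, 0, 0, 1]
    - [0.3, -0.4, -0.4, 0, 0, 0, 1]
    - [0.9, 0, 0, 0, 0, 0, 1]
    - [0.9, 0, 0, 0, 0, 0, 1]
    - [0.6, 0, 0, 0, 0, 0, 1]

```text
time_s: 17.48
tool_pos: [0.5789, -0.2402, 0.1547]
ee_rot: [-0.019, 0.707, 0.018, 0.706]
force: [-0.0, 0.3, -0.5]
finger_gap: 1.002
```

```bash
python3 go.py 0.5795 -0.240 0.06 3.1
```

```text
t 17.48 pos [ 0.579 -0.24   0.155] d_world [ 0.001  0.    -0.095] rot deg [-0.088 -0.1    0.106] sym 0 rows 4
[ 0.79,0.00,0.01,-0.00,-0.00,0.00 ]
[ 0.79,0.00,0.01,-0.00,-0.00,0.00 ]
[ 0.79,0.00,0.01,-0.00,-0.00,0.00 ]
[ 0.79,0.00,0.01,-0.00,-0.00,0.00 ]
```

Emit:
arm_command:
  deltas:
    - [0.8, 0, 0, 0, 0, 0, 1]
    - [0.9, 0, 0, 0, 0, 0, 1]
    - [0.9, 0, 0, 0, 0, 0, 1]
    - [0.7, 0, 0, 0, 0, 0, 1]
    - [0.5, 0, 0, 0, 0, 0, 1]

```text
time_s: 17.9
tool_pos: [0.579, -0.241, 0.0332]
ee_rot: [-0.019, 0.708, 0.018, 0.706]
force: [0.3, 0.1, 0.8]
finger_gap: 0.999
```

```bash
python3 go.py 0.5795 -0.240 0.014 3.1 1
```

```text
t 17.9 pos [ 0.579 -0.241  0.033] d_world [ 0.001  0.001 -0.019] rot deg [-0.129 -0.17   0.062] sym 0 rows 1
[ 0.64,0.03,0.02,-0.00,-0.01,0.00 ]
```

Emit:
arm_command:
  deltas:
    - [0.25, 0, 0, 0, 0, 0, 1]
    - [0.2, 0, 0, 0, 0, 0, 1]
    - [0.05, 0, 0, 0, 0, 0, 1]
    - [0, 0, 0, 0, 0, 0, 1]

```text
time_s: 18.23
tool_pos: [0.5782, -0.2406, 0.0135]
ee_rot: [-0.018, 0.71, 0.019, 0.704]
force: [-0.3, 0.6, 0.7]
finger_gap: 0.999
```

```bash
python3 go.py 0.5795 -0.240 0.014 3.1 1
```

```text
t 18.23 pos [ 0.578 -0.241  0.013] d_world [0.001 0.001 0.001] rot deg [-0.123 -0.448 -0.089] sym 0 rows 1
[ -0.02,0.02,0.05,-0.00,-0.01,-0.00 ]
```

Correcting the small tilt, then closing.

Emit:
arm_command:
  deltas:
    - [0, 0, 0.03, 0, -0.015, 0, 1]
    - [0, 0, 0, 0, 0, 0, 0.5]
    - [0, 0, 0, 0, 0, 0, -1]
    - [0, 0, 0, 0, 0, 0, -1]
    - [0, 0, 0, 0, 0, 0, -1]

```text
time_s: 18.65
tool_pos: [0.581, -0.2414, 0.0173]
ee_rot: [-0.019, 0.705, 0.018, 0.709]
force: [-0.0, -1.0, -0.4]
finger_gap: 0.755
```

Emit:
arm_command:
  deltas:
    - [0, 0, 0, 0, 0, 0, -1]
    - [0, 0, 0, 0, 0, 0, -1]
    - [0, 0, 0, 0, 0, 0, -1]
    - [0, 0, 0, 0, 0, 0, -1]

```text
time_s: 18.98
tool_pos: [0.5811, -0.2415, 0.0178]
ee_rot: [-0.019, 0.705, 0.018, 0.709]
force: [-0.2, 0.2, 0.4]
finger_gap: 0.637
```

```bash
python3 go.py 0.5795 -0.240 0.014 3.1 1
```

```text
t 18.98 pos [ 0.581 -0.241  0.018] d_world [-0.002  0.001 -0.004] rot deg [-0.124  0.372  0.087] sym 0 rows 1
[ 0.13,0.05,-0.05,-0.00,0.01,0.00 ]
```

Emit:
arm_command:
  deltas:
    - [-0.2, 0, 0, 0, 0, 0, -1]
    - [-0.5, 0, 0, 0, 0, 0, -1]
    - [-0.8, 0, 0, 0, 0, 0, -1]
    - [-0.9, 0, 0, 0, 0, 0, -1]
    - [-0.9, 0, 0, 0, 0, 0, -1]

```text
time_s: 19.4
tool_pos: [0.577, -0.2397, 0.1137]
ee_rot: [-0.016, 0.709, 0.02, 0.705]
force: [0.6, 0.3, -2.3]
finger_gap: 0.635
```

Emit:
arm_command:
  deltas:
    - [-0.9, 0, -0.1, 0, 0, 0, -1]
    - [-0.9, 0, -0.2, 0, 0, 0, -1]
    - [-0.9, 0, -0.2, 0, 0, 0, -1]
    - [-0.8, 0, -0.2, 0, 0, 0, -1]
    - [-0.5, 0, -0.2, 0, 0, 0, -1]

```text
time_s: 19.82
tool_pos: [0.5495, -0.2409, 0.2431]
ee_rot: [-0.017, 0.709, 0.02, 0.705]
force: [-0.8, -0.1, -2.2]
finger_gap: 0.634
```

```bash
python3 - <<'E'
from go import *
p=snap('wrist','w12')
plan(.53,-.20,.27,97.4,sym=0)
E
```

```text
t 19.87 pos [ 0.549 -0.241  0.246] d_world [-0.019  0.041  0.024] rot deg [-94.395   0.057  -0.209] sym 0 rows 15
[ -0.05,0.09,-0.04,-0.21,0.00,-0.00 ]
[ -0.05,0.10,-0.03,-0.21,0.00,-0.00 ]
[ -0.05,0.10,-0.02,-0.21,0.00,-0.00 ]
[ -0.05,0.10,-0.01,-0.21,0.00,-0.00 ]
[ -0.05,0.10,0.01,-0.21,0.00,-0.00 ]
[ -0.05,0.10,0.02,-0.21,0.00,-0.00 ]
[ -0.05,0.10,0.03,-0.21,0.00,-0.00 ]
[ -0.05,0.09,0.04,-0.21,0.00,-0.00 ]
[ -0.05,0.09,0.05,-0.21,0.00,-0.00 ]
[ -0.05,0.08,0.06,-0.21,0.00,-0.00 ]
[ -0.05,0.08,0.07,-0.21,0.00,-0.00 ]
[ -0.05,0.07,0.07,-0.21,0.00,-0.00 ]
[ -0.05,0.06,0.08,-0.21,0.00,-0.00 ]
[ -0.05,0.05,0.09,-0.21,0.00,-0.00 ]
[ -0.05,0.04,0.09,-0.21,0.00,-0.00 ]
```

View pics/w12.png

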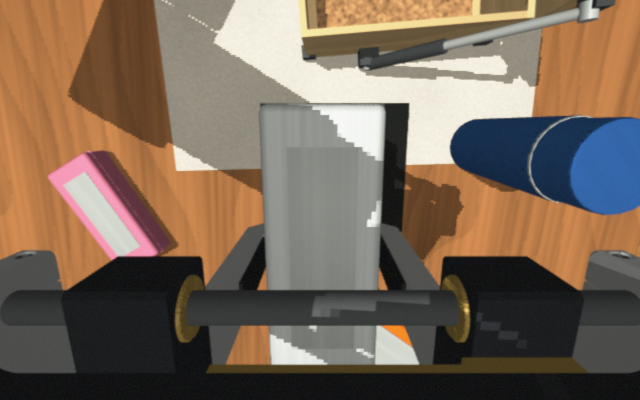

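The tin is held squarely (320,200) and the mat below is empty. I'll turn it to the bay's heading, well away from the lid and flask.

Emit:
arm_command:
  deltas:
    - [-0.3, 0.1, 0, -0.1, 0, 0, -1]
    - [-0.3, 0.1, 0, -0.2, 0, 0, -1]
    - [-0.1, 0.1, 0, -0.21, 0, 0, -1]
    - [0, 0.1, 0, -0.21, 0, 0, -1]
    - [0, 0.1, 0, -0.21, 0, 0, -1]

```text
time_s: 20.28
tool_pos: [0.5456, -0.2267, 0.2677]
ee_rot: [-0.192, 0.68, 0.195, 0.68]
force: [-0.0, -0.1, -2.0]
finger_gap: 0.635
```

Emit:
arm_command:
  deltas:
    - [0, 0.1, 0, -0.21, 0, 0, -1]
    - [0, 0.1, 0, -0.21, 0, 0, -1]
    - [0, 0.1, 0, -0.21, 0, 0, -1]
    - [0, 0.1, 0, -0.21, 0, 0, -1]
    - [0, 0.1, 0, -0.21, 0, 0, -1]

```text
time_s: 20.7
tool_pos: [0.5345, -0.2147, 0.2638]
ee_rot: [-0.377, 0.598, 0.382, 0.596]
force: [0.3, 0.1, -2.5]
finger_gap: 0.639
```

```bash
python3 - <<'E'
from go import *
plan(.56,-.10,.27,97.4,sym=0)
print(ctrl.read_state()['qpos'])
E
```

```text
t 20.7 pos [ 0.534 -0.215  0.264] d_world [0.026 0.115 0.006] rot deg [-32.473   0.239  -0.406] sym 0 rows 5
[ -0.04,0.17,0.76,-0.22,0.00,-0.00 ]
[ -0.04,0.08,0.78,-0.22,0.00,-0.00 ]
[ -0.04,-0.01,0.78,-0.22,0.00,-0.00 ]
[ -0.04,-0.09,0.78,-0.22,0.00,-0.00 ]
[ -0.04,-0.18,0.76,-0.22,0.00,-0.00 ]
[-0.446  0.327  1.351  0.002  1.472 -1.58 ]
```

Emit:
arm_command:
  deltas:
    - [-0.1, 0.1, 0.3, -0.21, 0, 0, -1]
    - [-0.1, 0.08, 0.5, -0.21, 0, 0, -1]
    - [-0.1, 0, 0.6, -0.21, 0, 0, -1]
    - [-0.1, -0.05, 0.6, -0.2, 0, 0, -1]
    - [0, -0.2, 0.6, -0.15, 0, 0, -1]

```text
time_s: 21.12
tool_pos: [0.5493, -0.1361, 0.2722]
ee_rot: [-0.519, 0.476, 0.529, 0.473]
force: [0.2, 0.2, -2.2]
finger_gap: 0.639
```

```bash
python3 - <<'E'
from go import *
plan(.606,-.016,.27,97.4,sym=0)
E
```

```text
t 21.12 pos [ 0.549 -0.136  0.272] d_world [ 0.057  0.12  -0.002] rot deg [-1.685  0.488 -0.659] sym 0 rows 5
[ 0.02,-0.46,0.76,-0.01,0.00,-0.00 ]
[ 0.02,-0.46,0.76,-0.01,0.00,-0.00 ]
[ 0.01,-0.47,0.75,-0.01,0.00,-0.00 ]
[ 0.01,-0.47,0.75,-0.01,0.00,-0.00 ]
[ 0.01,-0.47,0.75,-0.01,0.00,-0.00 ]
```

Emit:
arm_command:
  deltas:
    - [0, -0.4, 0.7, -0.02, 0.005, -0.01, -1]
    - [0, -0.46, 0.75, -0.02, 0.005, -0.01, -1]
    - [0, -0.46, 0.75, -0.02, 0, 0, -1]
    - [0, -0.46, 0.6, 0, 0, 0, -1]
    - [0, -0.3, 0.4, 0, 0, 0, -1]

```text
time_s: 21.53
tool_pos: [0.6004, -0.0269, 0.2689]
ee_rot: [-0.531, 0.464, 0.536, 0.464]
force: [-0.4, -0.9, -3.0]
finger_gap: 0.638
```

Emit:
arm_command:
  deltas:
    - [0, -0.2, 0.2, 0, 0, 0, -1]
    - [0, 0, 0, 0, 0, 0, -1]

```text
time_s: 21.7
tool_pos: [0.6063, -0.017, 0.267]
ee_rot: [-0.531, 0.464, 0.537, 0.463]
force: [-0.4, -0.4, -1.6]
finger_gap: 0.638
```

```bash
python3 - <<'E'
from go import *
plan(.606,-.016,.14,97.4,sym=0)
p=snap('wrist','w13'); q=snap('side');cv2.imwrite('pics/s13.png',cv2.resize(q['image'][60:300,180:500,::-1],None,fx=2.4,fy=2.4))
yaw=np.radians(7.4); ex=np.array([np.cos(yaw),np.sin(yaw),0]); ey=np.array([-ex[1],ex[0],0])
C=np.array([.522,.036,0])+.089*ex
for n,pp in(('w',p),('s',q)):
  for r in ctrl.outline_of(pp,'tin_center'):
    P=cloud(pp,r['pixels'])[0]
    if len(P)<30: continue
    m=np.median(P,0)
    if m[2]<.15: continue
    Q=P[P[:,2]>np.percentile(P[:,2],95)-.012]; rc=cv2.minAreaRect((Q[:,:2]*1000).astype(np.float32))
    A=np.c_[(Q-C)@ex,(Q-C)@ey,np.ones(len(Q))]
    c=np.linalg.lstsq(A,Q[:,2],rcond=None)[0]
    print(n,r['p'],len(Q),rc,'top z',np.median(Q[:,2]),'tilt deg',np.degrees(c[:2]))
E
```

```text
t 21.7 pos [ 0.606 -0.017  0.267] d_world [-0.     0.001 -0.127] rot deg [ 0.741  0.32  -0.394] sym 0 rows 5
[ 0.85,-0.00,0.00,0.00,0.00,-0.00 ]
[ 0.85,-0.00,0.00,0.00,0.00,-0.00 ]
[ 0.85,-0.00,0.00,0.00,0.00,-0.00 ]
[ 0.85,-0.00,0.01,0.00,0.00,-0.00 ]
[ 0.85,-0.00,0.01,0.00,0.00,-0.00 ]
w 0.72 26185 ((602.9110717773438, -18.63043212890625), (142.84375, 61.40249252319336), 8.215399742126465) top z 0.2937257092335992 tilt deg [-0.33  -0.014]
s 0.87 377 ((607.8756713867188, -10.899669647216797), (144.07919311523438, 60.400814056396484), 7.434320449829102) top z 0.290035295838286 tilt deg [-0.276 -4.968]
```

View pics/w13.png

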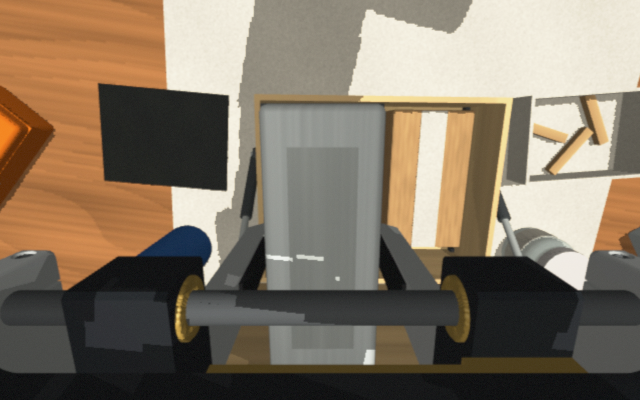

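View pics/s13.png

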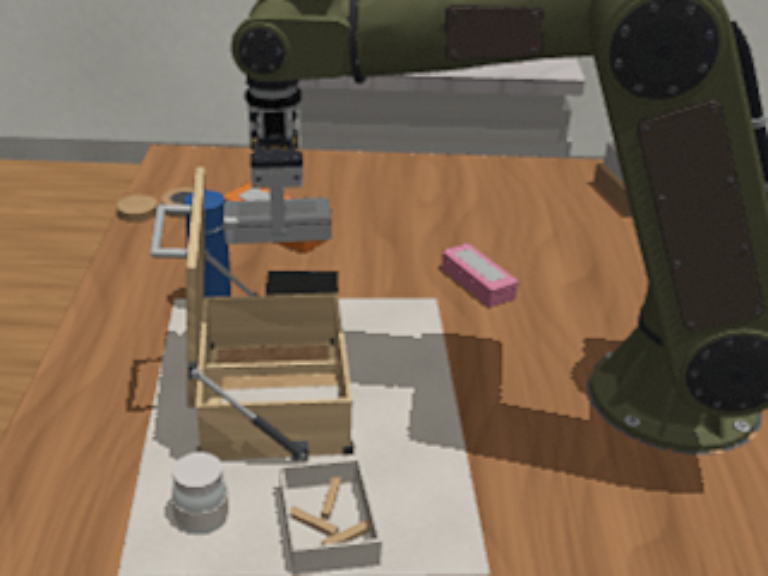

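Wrist and side views: the tin is level (tilt about 0.3°) above the -y bay, yaw 0.8° off the bay's axis. The carton, struts and lid are clear. I'll correct the yaw and descend.

Emit:
arm_command:
  deltas:
    - [0.4, 0, 0.06, 0.025, 0.01, -0.01, -1]
    - [0.7, 0, 0, 0, 0, 0, -1]
    - [0.8, 0, 0, 0, 0, 0, -1]
    - [0.6, 0, 0, 0, 0, 0, -1]
    - [0.4, 0, 0, 0, 0, 0, -1]

```text
time_s: 22.32
tool_pos: [0.6054, -0.0228, 0.1826]
ee_rot: [0.532, -0.468, -0.526, -0.471]
force: [0.4, -0.3, -2.7]
finger_gap: 0.639
```

```bash
python3 - <<'E'
from go import *
plan(.606,-.014,.024,97.4,sym=0)
E
```

```text
t 22.32 pos [ 0.605 -0.023  0.183] d_world [ 0.001  0.009 -0.159] rot deg [-0.546 -0.17   0.459] sym 0 rows 6
[ 0.88,-0.00,0.05,-0.00,-0.00,0.00 ]
[ 0.88,-0.00,0.05,-0.00,-0.00,0.00 ]
[ 0.88,-0.00,0.05,-0.00,-0.00,0.00 ]
[ 0.88,-0.01,0.05,-0.00,-0.00,0.00 ]
[ 0.88,-0.01,0.05,-0.00,-0.00,0.00 ]
[ 0.88,-0.01,0.05,-0.00,-0.00,0.00 ]
```

Emit:
arm_command:
  deltas:
    - [0.2, 0, 0.12, -0.01, 0, 0.015, -1]
    - [0.4, 0, 0.1, 0, 0, 0, -1]
    - [0.4, 0, 0.06, 0, 0, 0, -1]
    - [0, 0, 0, 0, 0, 0, -1]

```text
time_s: 22.65
tool_pos: [0.6028, -0.017, 0.1497]
ee_rot: [-0.529, 0.47, 0.53, 0.467]
force: [-0.1, 0.1, -2.5]
finger_gap: 0.639
```

```bash
python3 - <<'E'
from go import *
plan(.606,-.014,.024,97.4,sym=0,n=1)
p=snap('wrist','w14'); q=snap('side');cv2.imwrite('pics/s14.png',cv2.resize(q['image'][60:300,180:500,::-1],None,fx=2.4,fy=2.4))
yaw=np.radians(7.4); ex=np.array([np.cos(yaw),np.sin(yaw),0]); ey=np.array([-ex[1],ex[0],0])
C=np.array([.522,.036,0])+.089*ex
for n,pp in(('w',p),):
  for r in ctrl.outline_of(pp,'tin_center'):
    P=cloud(pp,r['pixels'])[0]
    if len(P)<30: continue
    m=np.median(P,0)
    if m[2]<.1: continue
    Q=P[P[:,2]>np.percentile(P[:,2],95)-.012]; 
    A=np.c_[(Q-C)@ex,(Q-C)@ey,np.ones(len(Q))]
    c=np.linalg.lstsq(A,Q[:,2],rcond=None)[0]
    print(n,r['p'],len(Q),cv2.minAreaRect((A[:,:2]*1000).astype(np.float32)),A[:,:2].min(0),A[:,:2].max(0),'top z',np.median(Q[:,2]),'tilt deg',np.degrees(c[:2]))
E
```

```text
t 22.65 pos [ 0.603 -0.017  0.15 ] d_world [ 0.003  0.003 -0.126] rot deg [-0.438 -0.156 -0.203] sym 0 rows 1
[ 4.19,-0.13,0.10,-0.01,-0.01,-0.01 ]
w 0.59 26259 ((-19.932262420654297, -63.39700698852539), (60.38685989379883, 142.3148651123047), 89.73827362060547) [-0.091 -0.094] [ 0.051 -0.033] top z 0.17632776463886565 tilt deg [-0.174 -0.443]
```

View pics/w14.png

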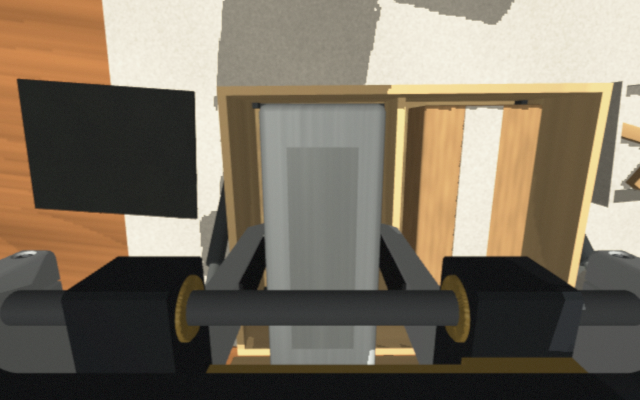

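View pics/s14.png

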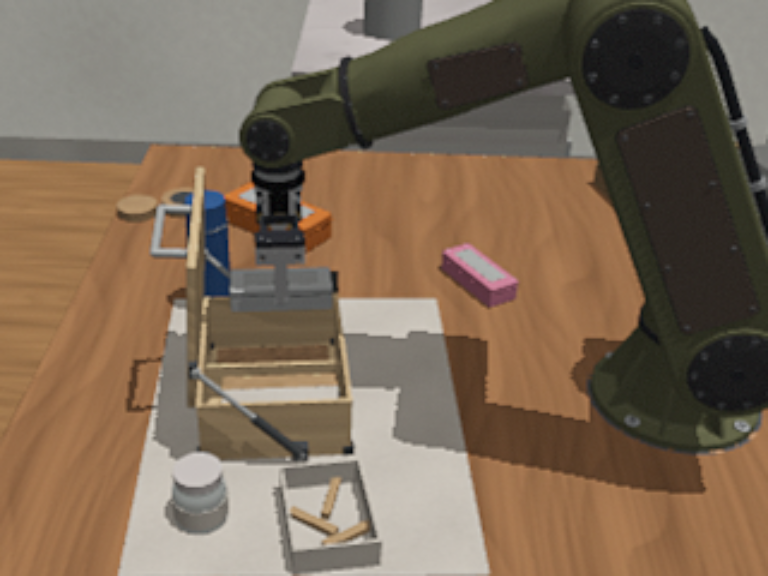

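Tin in the chest frame: centre x' about -16 mm, y' -63 mm, yaw within 0.3°. I'll shift it 6 mm towards the hinge and lower it further.

Emit:
arm_command:
  deltas:
    - [0.2, -0.1, 0.05, 0, 0, 0, -1]
    - [0.4, -0.1, 0.05, 0, 0, 0, -1]
    - [0.4, -0.05, 0, 0, 0, 0, -1]
    - [0.2, 0, 0, 0, 0, 0, -1]
    - [0, 0, 0, 0, 0, 0, -1]

```text
time_s: 23.22
tool_pos: [0.613, -0.0133, 0.1151]
ee_rot: [0.532, -0.469, -0.527, -0.469]
force: [-0.2, 0.2, -2.5]
finger_gap: 0.633
```

```bash
cat > chk.py <<'E'
from go import *
plan(.608,-.014,.024,97.4,sym=0,n=1)
p=snap('wrist')
yaw=np.radians(7.4); ex=np.array([np.cos(yaw),np.sin(yaw),0]); ey=np.array([-ex[1],ex[0],0])
C=np.array([.522,.036,0])+.089*ex
print('force',ctrl.read_state()['force'])
for r in ctrl.outline_of(p,'tin_center')[:3]:
    P=cloud(p,r['pixels'])[0]
    if len(P)<30: continue
    L=np.c_[(P-C)@ex,(P-C)@ey]; ok=(abs(L[:,0])<.11)&(L[:,1]>-.13)&(L[:,1]<0)
    P=P[ok]
    if len(P)<500: continue
    Q=P[P[:,2]>np.percentile(P[:,2],90)-.006]; 
    A=np.c_[(Q-C)@ex,(Q-C)@ey,np.ones(len(Q))]
    c=np.linalg.lstsq(A,Q[:,2],rcond=None)[0]
    print(r['p'],len(Q),A[:,:2].min(0),A[:,:2].max(0),'top z',np.median(Q[:,2]),'tilt deg',np.degrees(c[:2]))
    rr=cv2.minAreaRect((A[:,:2]*1000).astype(np.float32)); print(rr)
import sys
if len(sys.argv)>1: cv2.imwrite('pics/%s.png'%sys.argv[1],p['image'][:,:,::-1])
E
python3 chk.py
```

```text
t 23.22 pos [ 0.613 -0.013  0.115] d_world [-0.005 -0.001 -0.091] rot deg [-0.437 -0.255  0.231] sym 0 rows 1
[ 3.04,0.18,0.01,-0.01,-0.01,0.01 ]
force [-0.172 -0.343 -2.742]
0.98 26240 [-0.08  -0.091] [ 0.062 -0.031] top z 0.14164081109334398 tilt deg [ 0.218 -0.689]
((-8.936450958251953, -61.00147247314453), (60.19089126586914, 142.2591094970703), 89.71723937988281)
```

Emit:
arm_command:
  deltas:
    - [0.3, 0.08, 0, -0.01, -0.015, 0.008, -1]
    - [0.5, 0.08, 0, 0, 0, 0, -1]
    - [0.5, 0.03, 0, 0, 0, 0, -1]
    - [0.3, 0, 0, 0, 0, 0, -1]
    - [0, 0, 0, 0, 0, 0, -1]

```text
time_s: 23.73
tool_pos: [0.608, -0.0143, 0.0671]
ee_rot: [-0.531, 0.465, 0.531, 0.469]
force: [-1.1, -0.1, -1.8]
finger_gap: 0.638
```

```bash
python3 chk.py w15
```

```text
t 23.73 pos [ 0.608 -0.014  0.067] d_world [ 0.     0.    -0.043] rot deg [-0.074  0.244  0.217] sym 0 rows 1
[ 1.44,0.00,0.00,-0.00,0.01,0.01 ]
force [ 0.597 -0.743 -2.429]
0.88 26106 [-0.085 -0.092] [ 0.058 -0.031] top z 0.09364560667118074 tilt deg [ 0.255 -0.092]
((-13.369224548339844, -61.5706672668457), (143.5721435546875, 60.193599700927734), 0.016112128272652626)
```

View pics/w15.png

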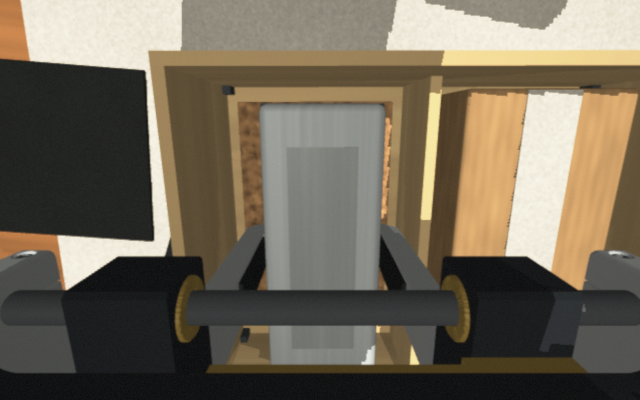

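The wrist view shows the tin (322,230) square inside the bay over the cork, with room on both sides. There are 43 mm to go.

Emit:
arm_command:
  deltas:
    - [0.25, 0, 0, 0, 0.005, 0, -1]
    - [0.35, 0, 0, 0, 0, 0, -1]
    - [0.3, 0, 0, 0, 0, 0, -1]
    - [0.15, 0, 0, 0, 0, 0, -1]
    - [0, 0, 0, 0, 0, 0, -1]

```text
time_s: 24.25
tool_pos: [0.6103, -0.0143, 0.0367]
ee_rot: [0.533, -0.464, -0.529, -0.47]
force: [-0.5, 1.0, -2.7]
finger_gap: 0.634
```

```bash
python3 chk.py
```

```text
t 24.25 pos [ 0.61  -0.014  0.037] d_world [-0.002  0.    -0.013] rot deg [-0.061  0.01   0.555] sym 0 rows 1
[ 0.42,0.08,0.02,-0.00,0.00,0.02 ]
force [-0.038 -0.245 -2.887]
0.71 26015 [-0.083 -0.092] [ 0.059 -0.032] top z 0.06311191696034421 tilt deg [ 0.615 -0.342]
((-12.205101013183594, -61.87849044799805), (141.46908569335938, 60.30911636352539), 0.05094613879919052)
```

Emit:
arm_command:
  deltas:
    - [0.1, 0, 0, 0, -0.005, 0.018, -1]
    - [0.12, 0, 0, 0, 0, 0, -1]
    - [0.08, 0, 0, 0, 0, 0, -1]
    - [0, 0, 0, 0, 0, 0, -1]

```text
time_s: 24.68
tool_pos: [0.6114, -0.0144, 0.0289]
ee_rot: [-0.531, 0.466, 0.531, 0.468]
force: [-0.1, -0.2, -2.0]
finger_gap: 0.635
```

```bash
python3 chk.py
```

```text
t 24.68 pos [ 0.611 -0.014  0.029] d_world [-0.003  0.    -0.005] rot deg [-0.059  0.142  0.116] sym 0 rows 1
[ 0.16,0.11,0.03,-0.00,0.00,0.00 ]
force [ 0.178  0.473 -2.311]
0.78 26043 [-0.082 -0.092] [ 0.06  -0.032] top z 0.05546984902186744 tilt deg [ 0.187 -0.212]
((-10.827953338623047, -62.11639404296875), (60.1426887512207, 141.6990509033203), 89.96444702148438)
```

Emit:
arm_command:
  deltas:
    - [0.06, 0, 0, 0, 0, 0, -1]
    - [0.06, 0, 0, 0, 0, 0, -1]
    - [0.04, 0, 0, 0, 0, 0, -1]
    - [0, 0, 0, 0, 0, 0, -1]

```text
time_s: 25.12
tool_pos: [0.6118, -0.0144, 0.0245]
ee_rot: [0.531, -0.466, -0.531, -0.468]
force: [-0.1, -0.1, -3.3]
finger_gap: 0.632
```

```bash
python3 chk.py
```

```text
t 25.12 pos [ 0.612 -0.014  0.025] d_world [-0.004  0.    -0.001] rot deg [-0.056  0.123  0.185] sym 0 rows 1
[ 0.02,0.12,0.03,-0.00,0.00,0.01 ]
force [ 0.109  0.171 -3.357]
0.94 26128 [-0.081 -0.092] [ 0.06  -0.032] top z 0.05108285417509818 tilt deg [ 0.242 -0.246]
((-10.730583190917969, -62.11363983154297), (141.33682250976562, 60.21690368652344), 0.07593342661857605)
```

Emit:
arm_command:
  deltas:
    - [0.04, 0, 0, 0, 0, 0, -1]
    - [0.04, 0, 0, 0, 0, 0, -1]
    - [0, 0, 0, 0, 0, 0, -1]

```text
time_s: 25.47
tool_pos: [0.6123, -0.0145, 0.0241]
ee_rot: [0.532, -0.465, -0.53, -0.469]
force: [0.1, -0.6, -2.5]
finger_gap: 0.637
```

Emit:
arm_command:
  deltas:
    - [0.05, 0, 0, 0, 0, 0, -1]
    - [0.05, 0, 0, 0, 0, 0, -1]
    - [0, 0, 0, 0, 0, 0, -1]

```text
time_s: 25.72
tool_pos: [0.6127, -0.0145, 0.0242]
ee_rot: [0.532, -0.465, -0.53, -0.469]
force: [0.3, -0.8, -2.6]
finger_gap: 0.64
```

```bash
python3 chk.py
```

```text
t 25.72 pos [ 0.613 -0.015  0.024] d_world [-0.005  0.001 -0.   ] rot deg [-0.065  0.096  0.339] sym 0 rows 1
[ 0.00,0.15,0.04,-0.00,0.00,0.01 ]
force [ 0.086  0.77  -2.162]
0.77 26008 [-0.08  -0.093] [ 0.061 -0.032] top z 0.05077007484926338 tilt deg [ 0.31  -0.015]
((-9.76455307006836, -62.43571472167969), (60.156036376953125, 141.44903564453125), 89.99260711669922)
```

The tin's top is at 0.0508 (0.050 expected) and the descent has stopped, so the tin is on the cork. Opening to 75 mm, which stays within the bay.

Emit:
arm_command:
  deltas:
    - [0, 0, 0, 0, 0, 0, 0.4]
    - [0, 0, 0, 0, 0, 0, 0.55]
    - [0, 0, 0, 0, 0, 0, 0.55]
    - [0, 0, 0, 0, 0, 0, 0.55]

```text
time_s: 26.15
tool_pos: [0.6132, -0.0146, 0.0234]
ee_rot: [0.532, -0.465, -0.53, -0.469]
force: [0.0, 0.1, 0.1]
finger_gap: 0.774
```

```bash
python3 chk.py w16
```

```text
t 26.15 pos [ 0.613 -0.015  0.023] d_world [-0.005  0.001  0.001] rot deg [-0.067  0.085  0.398] sym 0 rows 1
[ -0.02,0.17,0.04,-0.00,0.00,0.01 ]
force [-0.163 -0.713 -0.49 ]
0.64 26450 [-0.08  -0.092] [ 0.064 -0.032] top z 0.050352891294520905 tilt deg [ 0.147 -0.021]
((-8.174293518066406, -62.37376403808594), (144.5841064453125, 60.244911193847656), 0.0062774051912128925)
```

View pics/w16.png

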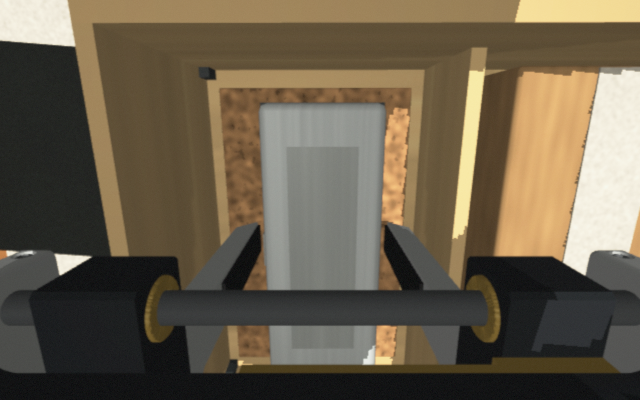

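The wrist view shows both fingers off the tin, which lies flat on the cork (top z 0.0504, tilt under 0.2°). Withdrawing straight up, then back.

Emit:
arm_command:
  deltas:
    - [-0.2, 0, 0, 0, 0, 0, 0.55]
    - [-0.5, 0.03, 0, 0, 0, 0, 0.55]
    - [-0.8, 0.05, 0, 0, 0, 0, 0.55]
    - [-0.9, 0.1, 0, 0, 0, 0, 0.55]
    - [-0.9, 0.1, 0, 0, 0, 0, 0.55]

```text
time_s: 26.67
tool_pos: [0.6013, -0.0156, 0.1208]
ee_rot: [-0.529, 0.467, 0.533, 0.467]
force: [-0.1, 0.1, 0.4]
finger_gap: 0.778
```

Emit:
arm_command:
  deltas:
    - [-0.9, 0.1, 0, 0, 0, 0, 0.55]
    - [-0.9, 0.2, 0, 0, 0, 0, 0.55]
    - [-0.9, 0.3, 0, 0, 0, 0, 0.55]
    - [-0.9, 0.5, 0, 0, 0, 0, 0.55]
    - [-0.6, 0.9, 0, 0, 0, 0, 0.55]

```text
time_s: 27.08
tool_pos: [0.5416, -0.0235, 0.2566]
ee_rot: [-0.53, 0.466, 0.532, 0.467]
force: [0.2, -0.2, 0.2]
finger_gap: 0.772
```

Emit:
arm_command:
  deltas:
    - [-0.2, 0.9, 0, 0, 0, 0, 0.55]
    - [0, 0.9, 0, 0, 0, 0, 0.55]
    - [0, 0.9, 0, 0, 0, 0, 0.55]
    - [0, 0.6, 0, 0, 0, 0, 0.55]
    - [0, 0, 0, 0, 0, 0, 0.55]

```text
time_s: 27.5
tool_pos: [0.4371, -0.0369, 0.2705]
ee_rot: [0.534, -0.464, -0.528, -0.47]
force: [0.2, -0.0, -0.4]
finger_gap: 0.778
```

```bash
python3 ch.py | grep -v strut; python3 - <<'E'
from h import *
p=snap('wrist','w17');q=snap('side');t=snap('top')
cv2.imwrite('pics/s17.png',cv2.resize(q['image'][60:300,180:500,::-1],None,fx=2.4,fy=2.4))
cv2.imwrite('pics/t17.png',cv2.resize(t['image'][100:300,130:450,::-1],None,fx=2.4,fy=2.4))
yaw=np.radians(7.4); ex=np.array([np.cos(yaw),np.sin(yaw),0]); ey=np.array([-ex[1],ex[0],0])
C=np.array([.522,.036,0])+.089*ex
for n,pp in (('w',p),('t',t)):
    P=cloud(pp)[0]; L=np.c_[(P-C)@ex,(P-C)@ey,P[:,2]]
    Q=L[(abs(L[:,0])<.098)&(L[:,1]<-.006)&(L[:,1]>-.125)&(abs(L[:,2]-.05)<.006)]
    if len(Q)>50:
        c=np.linalg.lstsq(np.c_[Q[:,:2],np.ones(len(Q))],Q[:,2],rcond=None)[0]
        print(n,'tin in bay',len(Q),cv2.minAreaRect((Q[:,:2]*1000).astype(np.float32)),np.median(Q[:,2]),np.degrees(c[:2]))
L=cloud(q)[0]; L=np.c_[(L-C)@ex,(L-C)@ey,L[:,2]]
for nm,pp in (('side',q),('top',t)):
  L=cloud(pp)[0]; L=np.c_[(L-C)@ex,(L-C)@ey,L[:,2]]
  l=L[(L[:,2]>.13)&(L[:,2]<.32)&(L[:,0]>.05)&(L[:,0]<.15)&(abs(L[:,1])<.137)]
  if len(l)>30: print(nm,len(l),'lid x at z lo/hi',np.median(l[l[:,2]<.18][:,0]),np.median(l[l[:,2]>.27][:,0]))
  for nme in ['flask','jar','tray']:
    print(nme,[(np.round(r['xyz'],3).tolist(),round(r['p'],2)) for r in ctrl.search_frame(pp,nme)][:1])
E
```

```text
liner [([0.6, -0.049, 0.013], 0.79)]
carton_center [([0.639, 0.101, 0.06], 0.82)]
lid []
tin_center [([0.291, -0.307, 0.041], 0.91), ([0.584, -0.019, 0.047], 0.68), ([0.572, -0.419, 0.039], 0.56)]
lid_hinge [([0.533, 0.022, 0.05], 0.74)]
chest [0.61  0.047 0.   ]
w front x 959 -0.10410667867170692 left y nan right y 369 -0.13146157942018039
 front slope deg -0.06225920963211113
 divider 386 [-0.031 -0.001  0.066] 0.07128701958359851
 bay 1 1628 [0.06  0.062 0.063]
 bay -1 2883 [0.011 0.05  0.051]
 cork 2007 [[-0.058297777252191554, -0.12411919723253045, 0.005530327845207956], [-0.010316205657141163, -0.09871136404018196, 0.01017421490396303], [0.09983384119482486, -0.011442125459883951, 0.018269925394007687]]
t front x 44 -0.10310563328287889 left y 0.13255214524726155 right y 74 -0.13073477151252905
 front slope deg 1.2495967361176195
 divider 65 [0.003 0.001 0.067] 0.35727396843477677
 bay 1 1174 [0.058 0.062 0.066]
 bay -1 528 [0.01  0.05  0.054]
 cork 579 [[-0.02164101270514767, -0.12374353152187982, 0.004928981551753165], [0.053176568955515355, -0.07801437190431063, 0.010310191133053648], [0.09888076696757996, -0.0109314662067349, 0.01723616261971705]]
27.95
w tin in bay 2482 ((10.401222229003906, -62.888694763183594), (64.61747741699219, 177.7913055419922), 87.61732482910156) 0.05040015803937806 [ 0.02194412 -0.0423558 ]
t tin in bay 380 ((0.7750701904296875, -61.618499755859375), (137.46705627441406, 60.43950653076172), 0.9120254516601562) 0.0508545865583242 [-0.14490216  0.55946173]
side 362 lid x at z lo/hi 0.10365884834977396 0.11723577260774382
flask [([0.725, -0.173, 0.151], 0.9)]
jar [([0.678, 0.322, 0.061], 0.86)]
tray [([0.511, 0.305, 0.015], 0.95)]
top 2155 lid x at z lo/hi 0.10293246064355387 0.09359440798373911
flask [([0.722, -0.184, 0.183], 0.87)]
jar [([0.67, 0.292, 0.086], 0.94)]
tray [([0.514, 0.31, 0.008], 0.84)]
  return _methods._mean(a, axis=axis, dtype=dtype,
  ret = ret.dtype.type(ret / rcount)
```

View pics/w17.png

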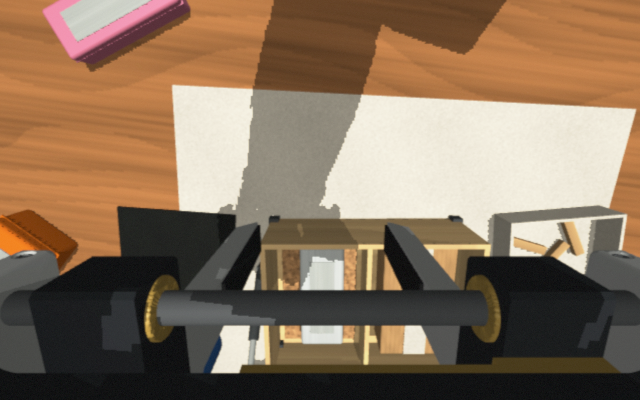

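View pics/s17.png

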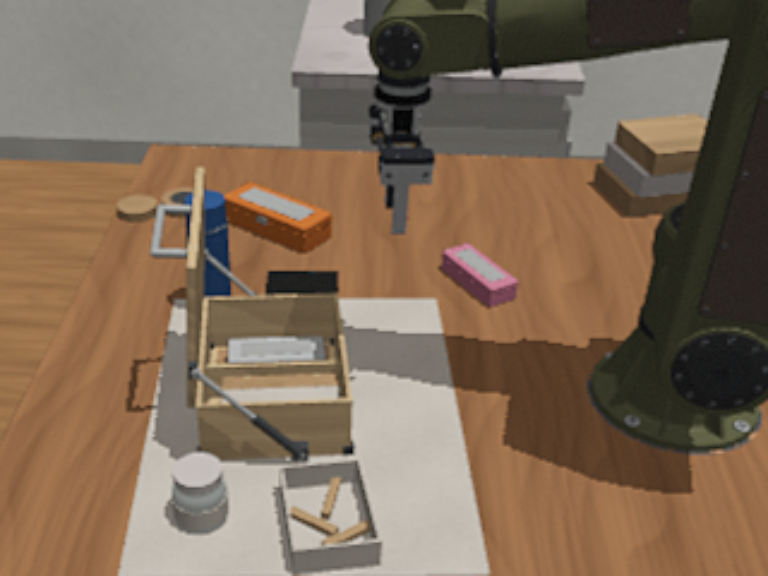

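View pics/t17.png

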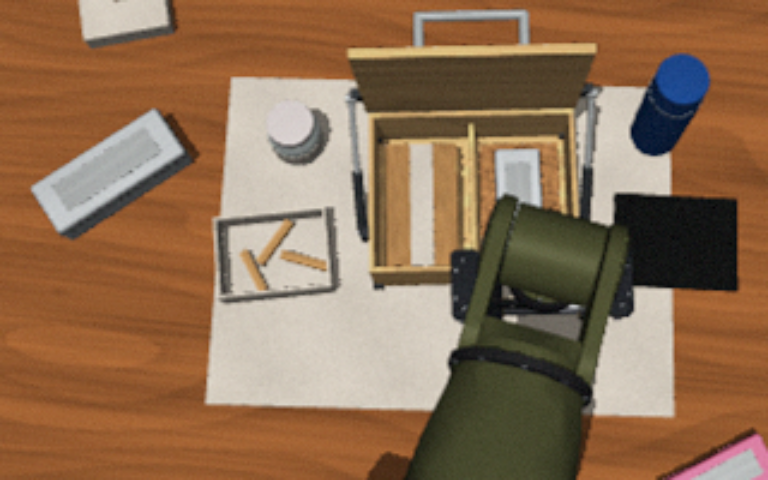

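All views agree. The tin lies flat in the -y bay, the lid is at its stop (about 1.50 rad), and the flask, jar and tray are where they started. The robot is clear, so I'm handing in.

```bash
python3 -c "
from station import ctrl
print(ctrl.hand_in()); print(ctrl.read_state()['time_s'])"
```

```text
the job is handed in; nothing more can be done
None
the job is handed in; nothing more can be done
```

The job is done and handed in at about 28 s of the 72 s allowed. I took the grey tin off the lid and set it on the mat. I then lifted the lid by its handle to about 1.42 rad, let go, and the struts carried it to the stop. Last, I lowered the tin onto the cork in the free −y bay; the carton fills the +y bay.

**Last checks:**
- **Tin:** its top is at z 0.0504 (0.050 expected) and its tilt was under 0.2°. It lies square in the bay, about 10 mm towards the front of the bay's centre. The final top-camera fit gave a 0.56° sideways tilt, but from only 380 points because the arm hid part of the tin. The wrist camera gave under 0.05°, so I trusted that.
- **Lid:** it stands open by itself at about 1.50 rad, measured from the slope of its underside in the top view. The side-camera slope disagreed, probably because it mixed the lid's outer face and the handle into the measurement.
- **Flask, jar and tray:** all within about 1–4 mm of where they started in the top view, which is the detector's own error. The flask differed by 17 mm between the two side views, but the arm was partly in front of it and the top view showed no change.
- **Forces:** the highest force reading I saw was about 12 N, while lifting the lid.

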